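Square a cryotube rack on the rack reader, then store it in the tray

ROBOT

A 7-joint arm with a two-finger parallel gripper is mounted at the origin on the work surface. World frame = base frame: x ahead of the robot, y to its left, z up, the work surface at z = 0. Lengths are in m, angles in rad, forces in N, time in s.
With the tool pointing down it reaches from about 0.4 to 0.85 m from the base axis. Payload 10.4 kg.
Tool frame: the origin (TCP) lies between the finger pads; the fingertips stand 19 mm ahead of it and the grasp point (between the pads) is the TCP (manip.tip_reach is the z of the fingertips in the tool frame, in m); z points along the fingers, y is the direction in which the jaws open and shut (so a half turn about z gives the same grasp; the last joint's range is limited). The gripper opens to 85 mm and grips with 20 to 120 N. Pads are 22 mm wide; open, the fingers measure 114 mm over their backs; the gripper's body (76 mm by 85 mm) begins 54 mm behind the grasp point. The pads swing forward as they close: fully open they stand 13 mm farther back than shut.
Start: joints at [-1.124, 0.332, -0.065, 1.46, 0.022, 1.35, -0.088], TCP at [0.283, 0.557, 0.219] pointing down, gripper open.
Joint ranges: [-2.6, 2.6], [-0.5, 2.12], [-1.47, 1.34], [0.16, 2.42], [-1.27, 4.41], [0.06, 2.06], [-2.6, 2.6]. Speed limits (rad/s): [2.22, 2.22, 2.79, 2.79, 3.14, 3.14, 3.14].

INTERFACE

Orientations are given as a unit quaternion [x, y, z, w].
In Python, from workcell import sensors, cams, manip gives the robot as it stands.
- The arm moves only by the shell command python3 -m jog 'ROWS' [FORCE]. ROWS is JSON, a list of rows, each a list of 3 entries, a list of its own where there are three numbers: the shift along the world's x, y, z in m, then the turn, a rotation vector about the world's x, y, z in rad, then the opening in per cent of the stroke, from 0 (shut) to 100 (fully open). In form: [[[dx, dy, dz], [wx, wy, wz], grip], ...]. A call has 1 to 5 rows; each row shifts and turns the pose as measured when the row begins; what a row does not reach is not made up. A row lasts 1/8 s, in which the tool goes at most 62.5 mm and 10.7 degrees, less where a joint would pass 70% of its speed; a pose out of reach is approached as far as the arm can. A call with a gripper value outside its range is refused whole. The fingers move at their own pace and stop on an object; FORCE is the grip in N (left out, the last holds). Time passes only in rows, so rows that do not move let the fingers close. It gives the time, the measured TCP pose, the force and the opening at its end, in the units of the state.
- sensors.get_obs(): the state, without advancing time (a new reading comes with each control period).
- cams.camera(name): name is "scene" or "top"; returns (picture, depth): 480x640x3 uint8, red, green, blue; 480x640 float32, m along the optical axis (not along the pixel's ray), 0 where there is no reading.
- cams.camera_model(name): a dict with "intrinsics" (3x3 intrinsics, pixels), "view" (4x4, takes a point from world to camera coordinates). Camera axes: x right, y down, z forward; pixel columns grow to the right and rows downward; lengths in m; the calibration is good to about 2 mm. A picture is of the moment at which its call begins. camera_model takes no time and is no camera call.
- manip.hand_in(): hands the job in, once; it reports no verdict.
The state is a dict: "clock": time; "joint_pos": joint angles; "joint_velocities": joint speeds; "tau": joint torques, N m; "position": TCP position; "ee_rot": TCP orientation; "ft_force": force on the tool from outside, world axes, zero at the start; "torque": the same for the moment, N m; "grip_width": opening from 0.0 (shut) to 1.0 (fully open).
Only numpy, scipy, OpenCV 4.12 (cv2) and the standard library are available. Lean on these libraries where they do the work, as an engineer would, in place of code of your own. Each camera call takes 0.05 s, during which the arm holds its last target.

TASK

Log in the tube rack that lies askew on the rack reader: bring it up square and flush against both of the reader's raised guides, then take your hand off it and leave it untouched there for about a second while it is read. Then take the rack across to the steel tray and set it down gently without dropping it, flat in the tray's free half beside the rack already there and parallel to it. Keep the rack upright, and do not disturb the other rack, the bottle or the dishes.

Things in the scene. Friction and masses are not known exactly. Their poses are not given: they have to be found in the camera images.
- rack_center (a point): White open-sided cryotube rack to log in, lying on the reader: a stiff box 58 (x) x 132 (y) x 44 mm tall, straight sides, 0.15 to 0.31 kg; grey caps stand 10 mm above its top. Point: centre of the 44 mm box, 22 mm above its underside. z up, y along its length. At the start its axes are within 0.4 rad of the reader's. A push of 0.7 to 2.3 N slides it.
- reader: Rack reader: fixed white box 190 (x) x 230 (y) x 62 mm tall; its flat top, grey with a dark window, is the deck, 62 mm above the bench. Two straight aluminium guides, each 10 mm thick and 9 mm proud of the deck, bound it on the +x side (running along y) and the +y side (along x); the -x and -y sides are open. Origin: centre of its underside, z up.
- guide_corner (a point): Inner corner where the reader's two guides meet, at deck level; x, y, z are the reader's own axes. The free deck reaches 178 mm from here to -x and 218 mm to -y. A rack flush against both guides, long side on the +x guide, has its centre at x -29, y -66, z +22 mm from here.
- tray_free (a point): Middle of the free half of the fixed steel tray, on its inner floor, 3 mm above the bench. Tray: 210 (x) x 170 (y) x 14 mm tall outside, walls 3 mm; x, y, z here are its own axes, its centre is at x -45 mm from here. Racks lie in it with their length along y; the rack already there is in the -x half. A rack stored here has its centre 22 mm above this point.
- rack2_center (a point): The other, like rack that already lies in the tray (58 x 132 x 44 mm, caps 10 mm higher), about 95 mm to the -x side of tray_free. The point is the centre of its 44 mm box; y along its length. A bystander.
- bottle: A brown bottle with white cap, 68 mm wide, 125 mm tall, standing on the bench. Origin at the centre of its underside. A bystander.
- dishes: A stack of four cream-coloured Petri dishes, 90 mm wide and 59 mm tall, on the bench. Origin at the centre of its underside. A bystander.
There are look-alikes about, which are no part of the job. What is shaped like the part that bears rack_center but blue, green or turquoise is not meant.

How it is judged:
By the outcome, as a careful person would: the job done as asked, in the order asked, and still so for the second after the job is handed in, with the robot touching nothing.
It also fails if it takes over 72 s, if anything falls off the work surface, if the arm or the gripper's body presses on something with over 40 N, if the wrist force passes 120 N, or if a joint passes its speed limit or range.

## Working session

There is one attempt and no reset: what is moved stays moved. The work goes in short steps, Python scripts to look and compute and a shell command to move; the robot and the scene stay as the last step left them, time stands still between calls to the robot, and variables do not carry over. Pictures are saved under pics/ and viewed, and the job is handed in when it is done.

```bash
mkdir -p pics; ls; python3 - <<'E'
from workcell import sensors,cams,manip
import cv2,numpy as np
print(sensors.get_obs()); print(manip.tip_reach)
for n in ("scene","top"):
    p,d=cams.camera(n); m=cams.camera_model(n); print(n,m)
    cv2.imwrite(f"pics/{n}0.png",p[:,:,::-1]); np.savez(f"{n}0.npz",p=p,d=d,K=m["intrinsics"],V=m["view"])
E
```

```text
pics
{'clock': 0.0, 'joint_pos': array([-1.1236345 ,  0.33285426, -0.06470506,  1.46094646,  0.02157359,
        1.34991764, -0.08848793]), 'joint_velocities': array([-0.00051707, -0.00060137,  0.00034204, -0.00149071, -0.00043415,
       -0.00192659, -0.00082726]), 'tau': array([-1.34994742e-03, -6.25435567e+01,  4.82430460e-02, -3.91613245e+01,
        1.61359459e-02,  9.84934130e-03, -7.06628228e-06]), 'position': array([0.28273446, 0.55694118, 0.2182245 ]), 'ee_rot': array([ 2.32711478e-01,  9.72545555e-01, -7.00518297e-04, -1.46776580e-04]), 'ft_force': array([ 0.00908172, -0.17416537,  0.4706547 ]), 'torque': array([-0.02665706, -0.0140421 , -0.02299302]), 'grip_width': 1.006579519414128}
0.019
scene {'intrinsics': array([[577.87171472,   0.        , 328.44955588],
       [  0.        , 577.87171472, 244.33200226],
       [  0.        ,   0.        ,   1.        ]]), 'view': array([[-0.23228096,  0.9726223 , -0.00717101,  0.01668123],
       [ 0.64500487,  0.14851284, -0.74960834, -0.30572245],
       [-0.72802079, -0.17874508, -0.66184282,  1.74715962],
       [ 0.        ,  0.        ,  0.        ,  1.        ]])}
top {'intrinsics': array([[565.34931552,   0.        , 329.84149378],
       [  0.        , 565.34931552, 244.20252443],
       [  0.        ,   0.        ,   1.        ]]), 'view': array([[ 0.0100628 , -0.99991236,  0.00860284,  0.08574659],
       [-0.99278676, -0.01101824, -0.1193861 ,  0.53893491],
       [ 0.11947042, -0.00733943, -0.99281063,  1.40621707],
       [ 0.        ,  0.        ,  0.        ,  1.        ]])}
```

View pics/scene0.png

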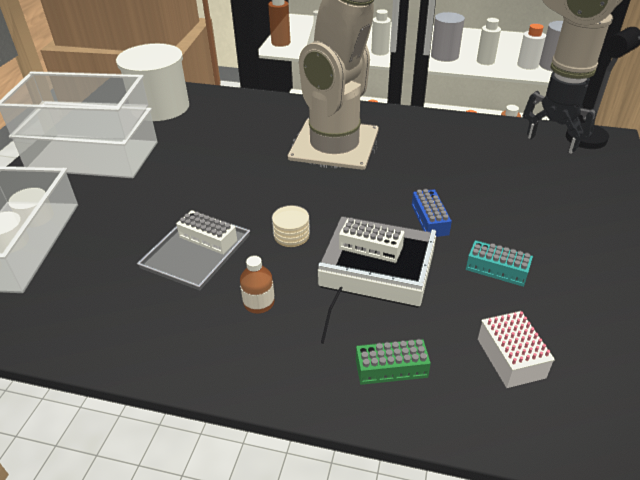

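View pics/top0.png

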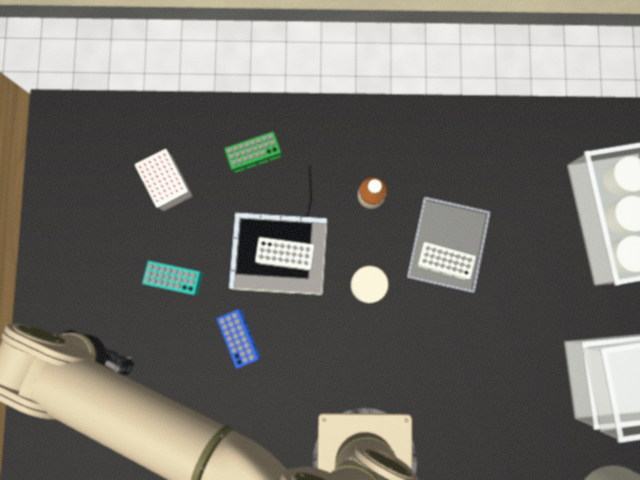

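The scene picture shows the white rack on the reader at about (372,240) and the tray at (195,247) with rack2 at (207,230). The top picture shows the rack at (284,254), the reader at (279,254) with guides at left (+y) and top (+x), the tray at (449,245) with rack2 at (447,260), the bottle at (372,192) and the dishes at (370,285).

Candidates for the rack (top picture):
- White on the reader (284,254)
- White in the tray (447,260), which is rack2
- White box with pink caps (162,180), wrong shape and on the bench
- Green (253,151), turquoise (171,277) and blue (238,338), which are decoys

The white one on the reader fits the description. Next I'll confirm it in enlarged crops.

```bash
cat > h.py <<'E'
import numpy as np,cv2
from workcell import sensors,cams
def grab(n,save=None):
    p,d=cams.camera(n); m=cams.camera_model(n); 
    if save: np.savez(save,p=p,d=d,K=m["intrinsics"],V=m["view"])
    return p,d,m["intrinsics"],m["view"]
def load(f):
    z=np.load(f); return z["p"],z["d"],z["K"],z["V"]
def ray(px,z,K,V):
    px=np.atleast_2d(px).astype(float); R=V[:3,:3];t=V[:3,3]; c=-R.T@t
    r=(np.linalg.inv(K)@np.c_[px,np.ones(len(px))].T).T@R
    s=(z-c[2])/r[:,2]; return c+r*s[:,None]
def proj(P,K,V):
    P=np.atleast_2d(P); q=P@V[:3,:3].T+V[:3,3]; q=q@K.T; return q[:,:2]/q[:,2:]
def pts(d,K,V):
    v,u=np.mgrid[:d.shape[0],:d.shape[1]]
    q=np.stack([(u-K[0,2])/K[0,0]*d,(v-K[1,2])/K[1,1]*d,d],-1)
    return (q-V[:3,3])@V[:3,:3]
E
python3 - <<'E'
from h import *
p,d,K,V=load("top0.npz")
c=cv2.resize(p[180:310,215:345],None,fx=4.5,fy=4.5,interpolation=cv2.INTER_CUBIC); cv2.imwrite("pics/c1.png",c[:,:,::-1])
c=cv2.resize(p[185:305,390:510],None,fx=4.5,fy=4.5,interpolation=cv2.INTER_CUBIC); cv2.imwrite("pics/c2.png",c[:,:,::-1])
P=pts(d,K,V)
for u,v in [(284,254),(250,235),(320,285),(280,282),(232,250),(280,217),(430,225),(447,262),(370,285),(375,186),(100,250)]: print(u,v,P[v,u].round(4),p[v,u])
E
```

```text
284 254 [0.5039 0.2019 0.108 ] [236 239 232]
250 235 [0.5557 0.2913 0.0591] [17 22 22]
320 285 [0.4328 0.115  0.0606] [172 170 165]
280 282 [0.439  0.2137 0.0622] [165 163 159]
232 250 [0.5161 0.3328 0.0722] [177 187 194]
280 217 [0.6002 0.2164 0.0699] [172 182 192]
430 225 [ 0.5948 -0.1696  0.0031] [149 149 144]
447 262 [ 0.4944 -0.2032  0.0467] [233 236 227]
370 285 [ 0.4342 -0.0089  0.0572] [250 245 220]
375 186 [ 0.6694 -0.0153  0.1241] [250 252 248]
100 250 [ 0.5203  0.6865 -0.0013] [59 59 60]
```

View pics/c1.png

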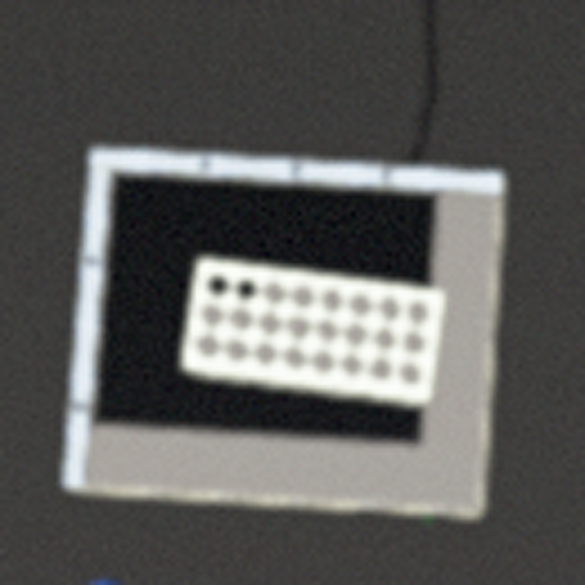

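View pics/c2.png

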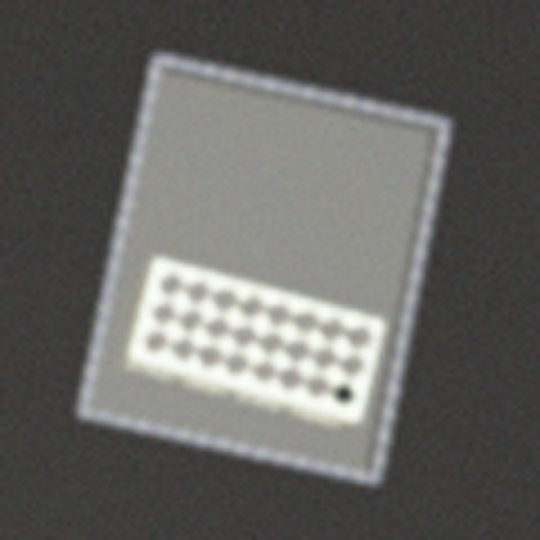

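Confirmed: the crops show a white rack with grey caps and two empty holes on the reader, and rack2 in the lower (-x) half of the tray. The free half of the tray is the upper (+x) one. Next I'll measure.

```bash
cat > meas.py <<'E'
from h import *
def rect(pp):
    (c,(w,h),a)=cv2.minAreaRect((np.asarray(pp)*1000).astype(np.float32))
    b=cv2.boxPoints((c,(w,h),a)); e=[b[1]-b[0],b[2]-b[1]]; L=max(e,key=np.linalg.norm)
    return np.array(c).round(1),round(max(w,h),1),round(min(w,h),1), round((np.degrees(np.arctan2(L[1],L[0]))%180),2)
def cont(m,S=1):
    cs,_=cv2.findContours(m.astype(np.uint8),cv2.RETR_EXTERNAL,cv2.CHAIN_APPROX_NONE); c=max(cs,key=cv2.contourArea)[:,0,:]; return c
def up(p,win,S=6):
    u0,v0,u1,v1=win; c=cv2.resize(p[v0:v1,u0:u1],None,fx=S,fy=S,interpolation=cv2.INTER_CUBIC).astype(int)
    return c,(lambda q:(np.asarray(q,float)+.5)/S-.5+[u0,v0])
def white(c): 
    m=(c.min(2)>205); return cv2.morphologyEx(m.astype(np.uint8),cv2.MORPH_CLOSE,np.ones((25,25)))
E
python3 - <<'E'
from meas import *
p,d,K,V=load("top0.npz")
for nm,win,z in [("rack",(245,230,325,280),.106),("rack2",(410,238,485,285),.047)]:
    c,f=up(p,win); m=white(c); q=cont(m); print(nm,rect(ray(f(q),z,K,V)[:,:2]))
# guides
c,f=up(p,(222,205,340,305)); m=((c[:,:,2]-c[:,:,0]>7)&(c.max(2)>120)).astype(np.uint8); m=cv2.morphologyEx(m,cv2.MORPH_OPEN,np.ones((13,13)))
cv2.imwrite("pics/g.png",m*255)
v,u=np.nonzero(m); W=ray(f(np.c_[u,v]),.071,K,V)[:,:2]
print(W.min(0),W.max(0))
cx=W[:,0].max();cy=W[:,1].max()
A=W[(W[:,1]<cy-.05)]; B=W[(W[:,0]<cx-.05)]
print("gx",rect(A)); print("gy",rect(B))
# tray
m=(np.ptp(p.astype(int),2)<25)&(p.min(2)>95); m[:, :400]=0; m[:,495:]=0; m[:190]=0;m[300:]=0
c,f=up(p,(395,185,505,305)); m=((c.max(2)>90)).astype(np.uint8); q=cont(m); print("tray outer@14mm",rect(ray(f(q),.014,K,V)[:,:2]))
P=pts(d,K,V)
q=P[265:300,340:400].reshape(-1,3);q=q[q[:,2]>.05];print("dishes",rect(q[:,:2]))
q=P[170:215,350:395].reshape(-1,3);q=q[q[:,2]>.05];print("bottle",rect(q[:,:2]))
E
```

```text
rack (array([506.7, 201.1]), 133.0, 60.4, np.float32(82.81))
rack2 (array([ 498.5, -201.9]), 134.0, 61.6, np.float32(74.87))
[0.4235976  0.10210885] [0.61108781 0.33964268]
gx (array([598.3, 196. ]), 188.0, 14.9, np.float32(86.99))
gy (array([492.3, 329.4]), 138.1, 14.8, np.float32(177.0))
tray outer@14mm (array([ 544.6, -215.1]), 221.4, 181.3, np.float32(167.72))
dishes (array([428.2,  31.7]), 166.8, 85.8, np.float32(104.19))
bottle (array([540.5,  52. ]), 356.3, 67.4, np.float32(153.3))
```

```bash
python3 - <<'E'
from h import *
p,d,K,V=load("scene0.npz")
c=cv2.resize(p[205:310,305:450],None,fx=5.5,fy=5.5,interpolation=cv2.INTER_CUBIC); cv2.imwrite("pics/c3.png",c[:,:,::-1])
E
```

```text
(no output)
```

View pics/c3.png

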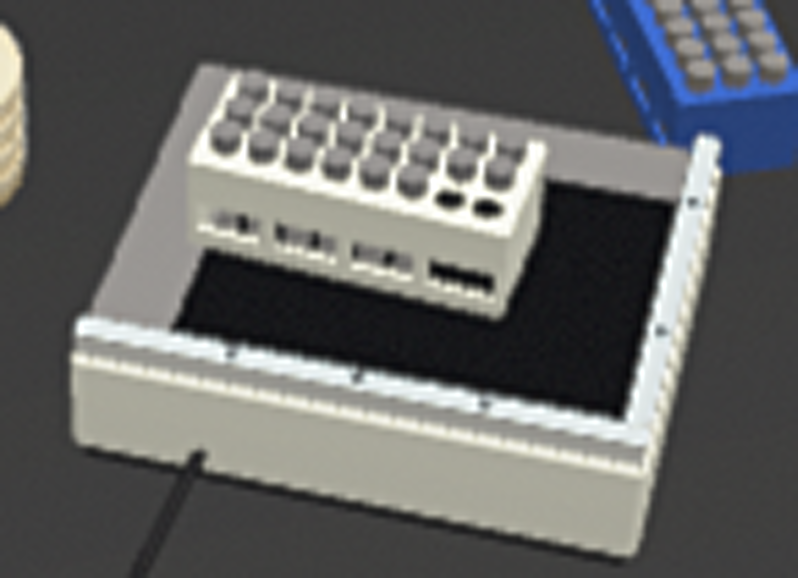

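View pics/g.png

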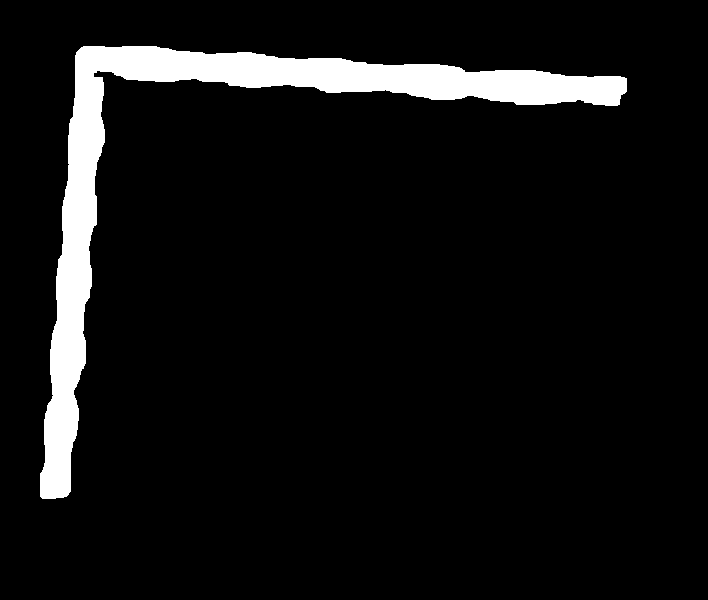

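```bash
python3 -m jog '[[[0.030,-0.048,0.0],[0,0,-0.17],100],[[0.030,-0.048,0.0],[0,0,-0.17],100],[[0.030,-0.048,0.0],[0,0,-0.17],100],[[0.030,-0.048,0.0],[0,0,-0.17],100],[[0.030,-0.048,0.0],[0,0,-0.17],100]]' 30
cat > st.py <<'E'
from workcell import sensors
import numpy as np
from scipy.spatial.transform import Rotation as R
o=sensors.get_obs(); M=R.from_quat(o["ee_rot"]).as_matrix()
print("t",round(o["clock"],2),"p",o["position"].round(4),"jaw",round(float(np.degrees(np.arctan2(M[1,1],M[0,1]))),2),"z",M[:,2].round(4),"F",o["ft_force"].round(1),"w",round(o["grip_width"],3),"q",o["joint_pos"].round(2))
E
python3 st.py
python3 - <<'E'
from meas import *
# line-fit edges, finer
p,d,K,V=load("top0.npz")
def edges(q):
    q=q*1000;(c,s,a)=cv2.minAreaRect(q.astype(np.float32)); b=cv2.boxPoints((c,s,a))
    for i in range(4):
        A,B=b[i],b[(i+1)%4]; t=(B-A)/np.linalg.norm(B-A); n=np.array([-t[1],t[0]])
        k=(abs((q-A)@n)<5)&((q-A)@t>12)&((q-B)@t<-12)
        vx,vy,x,y=cv2.fitLine(q[k].astype(np.float32),cv2.DIST_HUBER,0,.01,.01).ravel()
        print(" ",round(float(np.degrees(np.arctan2(vy,vx)))%180,2),x.round(1),y.round(1),int(np.linalg.norm(B-A)))
for nm,win,z in [("rack",(245,230,325,280),.106),("rack2",(410,238,485,285),.047)]:
    c,f=up(p,win); print(nm); edges(ray(f(cont(white(c))),z,K,V)[:,:2])
c,f=up(p,(395,185,505,305)); m=((c.max(2)>90)).astype(np.uint8); print("tray");edges(ray(f(cont(m)),.014,K,V)[:,:2])
c,f=up(p,(222,205,340,305)); m=((c.max(2)>100)).astype(np.uint8); print("reader outer (ray .071)");edges(ray(f(cont(m)),.071,K,V)[:,:2])
# dark window inside
c,f=up(p,(395,185,505,305)); m=(c.max(2)-0>165).astype(np.uint8)
E
```

```text
clock: 0.72
position: [0.4315, 0.3125, 0.2156]
ee_rot: [0.62, 0.785, -0.001, -0.002]
ft_force: [0.3, 0.3, -0.2]
grip_width: 1.0
t 0.72 p [0.4315 0.3125 0.2156] jaw 13.41 z [-5.e-03  3.e-04 -1.e+00] F [ 0.3  0.3 -0.2] w 1.0 q [-0.88  0.13  0.18  1.72 -0.03  1.3  -0.45]
rack
  172.9 498.4 135.6 60
  82.86 535.4 197.6 132
  173.23 514.9 266.7 60
  82.86 476.7 199.5 132
rack2
  165.33 481.1 -266.2 61
  74.84 527.8 -209.8 133
  164.99 516.0 -137.8 61
  74.92 469.8 -194.2 133
tray
  167.71 525.0 -302.9 221
  77.66 652.1 -238.4 181
  167.67 563.1 -126.9 221
  77.67 437.0 -191.7 181
reader outer (ray .071)
  176.99 503.2 103.4 195
  86.99 606.8 214.4 234
  176.96 515.6 335.8 195
  87.11 413.5 232.9 234
```

```bash
python3 -m jog '[[[0.030,-0.045,-0.01],[0,0,-0.15],100],[[0.030,-0.045,-0.02],[0,0,-0.15],100],[[0.015,-0.021,-0.02],[0,0,-0.058],100],[[0,0,0],[0,0,0],100]]'; python3 st.py
```

```text
clock: 1.23
position: [0.51, 0.1922, 0.164]
ee_rot: [0.757, 0.654, -0.001, -0.002]
ft_force: [-0.6, 1.2, 1.1]
grip_width: 1.003
t 1.23 p [0.51   0.1922 0.164 ] jaw -8.38 z [-4.e-03  7.e-04 -1.e+00] F [-0.6  1.2  1.1] w 1.003 q [-0.72  0.2   0.32  1.76 -0.07  1.2  -0.53]
```

```bash
python3 -m jog '[[[-0.0035,0.009,0],[0.0005,-0.004,0.022],100],[[0,0,-0.015],[0,0,0],100],[[0,0,0],[0,0,0],100]]'; python3 st.py; python3 - <<'E'
from h import *
p,d,K,V=grab("scene"); c=cv2.resize(p[140:310,295:455],None,fx=3.5,fy=3.5); cv2.imwrite("pics/s1.png",c[:,:,::-1])
E
```

```text
clock: 1.6
position: [0.5049, 0.2053, 0.1488]
ee_rot: [0.747, 0.665, 0.001, -0.001]
ft_force: [-0.6, -0.2, -0.9]
grip_width: 1.003
t 1.6 p [0.5049 0.2053 0.1488] jaw -6.66 z [ 2.0e-04  2.6e-03 -1.0e+00] F [-0.6 -0.2 -0.9] w 1.003 q [-0.74  0.21  0.3   1.78 -0.07  1.16 -0.53]
```

View pics/s1.png

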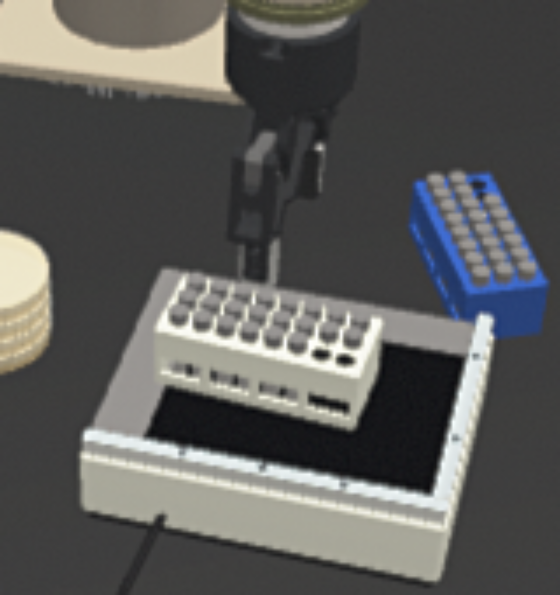

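The picture shows the open gripper above the middle of the rack, with the near finger at about (258,255) in the crop. I'll descend in two steps and watch the force.

```bash
python3 -m jog '[[[0.0015,-0.003,-0.02],[0.001,0,-0.007],100],[[0,-0.001,-0.015],[0,0,0],100],[[0,0,-0.010],[0,0,0],100],[[0,0,0],[0,0,0],100]]'; python3 st.py
```

```text
clock: 2.15
position: [0.5071, 0.2032, 0.1042]
ee_rot: [0.748, 0.663, 0.003, -0.001]
ft_force: [0.4, -0.5, 0.8]
grip_width: 1.004
t 2.15 p [0.5071 0.2032 0.1042] jaw -6.92 z [ 0.003   0.0057 -1.    ] F [ 0.4 -0.5  0.8] w 1.004 q [-0.73  0.25  0.3   1.83 -0.09  1.07 -0.51]
```

```bash
python3 -m jog '[[[-0.0005,-0.002,-0.010],[-0.006,0.003,-0.003],100],[[0,0,0],[0,0,0],100]]'; python3 st.py; python3 -m jog '[[[0,0,0],[0,0,0],50],[[0,0,0],[0,0,0],50],[[0,0,0],[0,0,0],50],[[0,0,0],[0,0,0],50]]' 25; python3 st.py
```

```text
clock: 2.4
position: [0.5069, 0.2013, 0.0942]
ee_rot: [0.749, 0.662, 0.0, 0.0]
ft_force: [0.3, -0.1, -0.1]
grip_width: 1.001
t 2.4 p [0.5069 0.2013 0.0942] jaw -7.09 z [ 6.e-04 -3.e-04 -1.e+00] F [ 0.3 -0.1 -0.1] w 1.001 q [-0.72  0.27  0.3   1.84 -0.09  1.05 -0.51]
clock: 2.9
position: [0.5075, 0.2015, 0.0951]
ee_rot: [0.75, 0.662, 0.001, 0.0]
ft_force: [-0.1, 0.3, -1.6]
grip_width: 0.519
t 2.9 p [0.5075 0.2015 0.0951] jaw -7.1 z [ 1.9e-03  5.0e-04 -1.0e+00] F [-0.1  0.3 -1.6] w 0.519 q [-0.72  0.27  0.3   1.84 -0.09  1.05 -0.51]
```

```bash
python3 - <<'E'
from h import *
p,d,K,V=grab("scene"); c=cv2.resize(p[160:310,295:455],None,fx=4,fy=4,interpolation=cv2.INTER_CUBIC); cv2.imwrite("pics/s2.png",c[:,:,::-1])
E
```

```text
(no output)
```

View pics/s2.png

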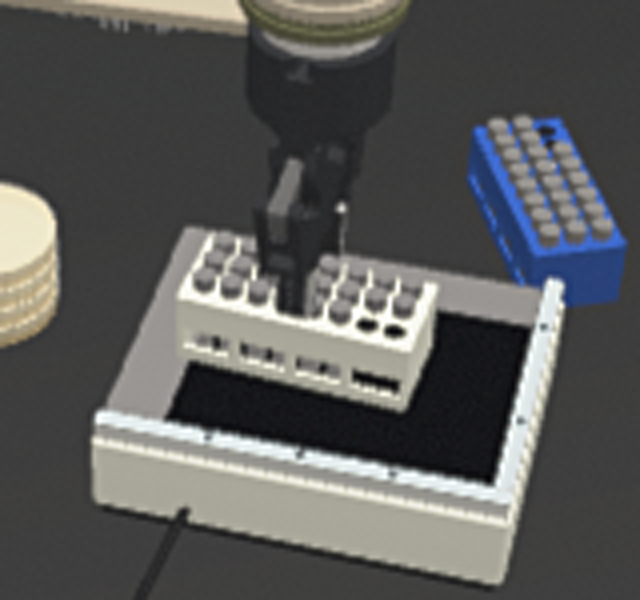

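```bash
python3 - <<'E'
from h import *
from workcell import cams
m=cams.camera_model("scene");K,V=m["intrinsics"],m["view"]
import numpy as np
e=np.array([.992,-.124])
for h in (.022,.029,.036,.043):
  for z in (.115,.106,.095,.085,.076):
    x,y=np.array([.5075,.2015])+e*h
    q=proj([[x,y,z]],K,V)[0]; print(h,z,((q-[295,160])*4).round())
p,d,K,V=grab("top","t1.npz"); c=cv2.resize(p[180:310,215:345],None,fx=4.5,fy=4.5,interpolation=cv2.INTER_CUBIC); cv2.imwrite("pics/t1.png",c[:,:,::-1])
p,d,K,V=grab("scene","s2.npz"); P=pts(d,K,V)
for u,v in [(368,232),(369,236),(366,225),(380,235)]: print(u,v,P[v,u].round(3),p[v,u])
E
```

```text
0.022 0.115 [293. 299.]
0.022 0.106 [293. 311.]
0.022 0.095 [292. 326.]
0.022 0.085 [291. 340.]
0.022 0.076 [291. 352.]
0.029 0.115 [289. 306.]
0.029 0.106 [289. 319.]
0.029 0.095 [288. 334.]
0.029 0.085 [287. 348.]
0.029 0.076 [287. 360.]
0.036 0.115 [285. 314.]
0.036 0.106 [285. 327.]
0.036 0.095 [284. 342.]
0.036 0.085 [283. 356.]
0.036 0.076 [283. 368.]
0.043 0.115 [281. 322.]
0.043 0.106 [281. 335.]
0.043 0.095 [280. 350.]
0.043 0.085 [279. 364.]
0.043 0.076 [279. 376.]
368 232 [0.548 0.201 0.138] [41 41 41]
369 236 [0.547 0.203 0.127] [35 36 37]
366 225 [0.558 0.197 0.165] [63 64 66]
380 235 [0.526 0.224 0.116] [151 149 147]
```

View pics/t1.png

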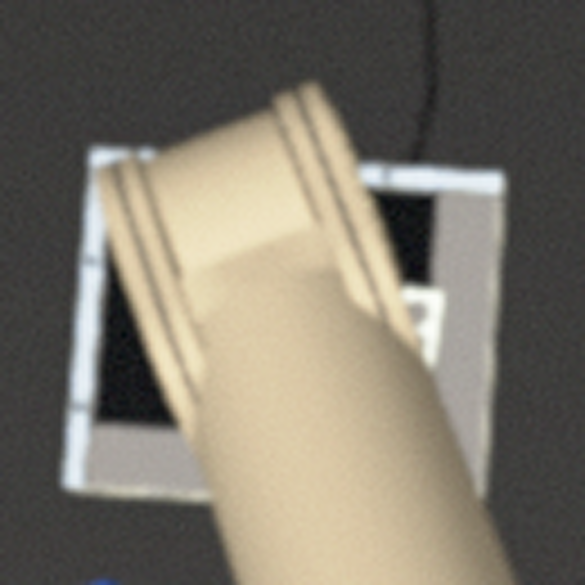

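```bash
python3 - <<'E'
from h import *
p,d,K,V=load("s2.npz"); P=pts(d,K,V)
for u in (360,368):
  for v in range(224,264,3): print(u,v,P[v,u].round(3),p[v,u])
c=cv2.resize(p[205:270,335:410],None,fx=8,fy=8,interpolation=cv2.INTER_NEAREST); cv2.imwrite("pics/s3.png",c[:,:,::-1])
E
```

```text
360 224 [0.563 0.185 0.169] [35 34 35]
360 227 [0.563 0.186 0.161] [37 36 38]
360 230 [0.52  0.179 0.117] [154 152 149]
360 233 [0.526 0.18  0.113] [123 121 121]
360 236 [0.527 0.18  0.105] [193 191 176]
360 239 [0.537 0.182 0.105] [205 204 184]
360 242 [0.536 0.182 0.096] [167 166 153]
360 245 [0.532 0.182 0.084] [170 169 155]
360 248 [0.526 0.181 0.07 ] [121 119 117]
360 251 [0.534 0.183 0.068] [202 201 184]
360 254 [0.532 0.183 0.058] [77 77 72]
360 257 [0.547 0.185 0.062] [21 21 23]
360 260 [0.556 0.187 0.061] [21 22 24]
360 263 [0.566 0.189 0.063] [22 22 26]
368 224 [0.567 0.203 0.176] [39 39 40]
368 227 [0.564 0.203 0.165] [45 46 48]
368 230 [0.543 0.2   0.139] [45 44 46]
368 233 [0.545 0.2   0.133] [41 41 42]
368 236 [0.542 0.2   0.122] [33 34 36]
368 239 [0.538 0.2   0.11 ] [173 173 160]
368 242 [0.536 0.2   0.1  ] [164 163 149]
368 245 [0.539 0.201 0.094] [167 166 152]
368 248 [0.538 0.201 0.084] [170 170 156]
368 251 [0.537 0.201 0.074] [166 166 152]
368 254 [0.539 0.202 0.067] [170 169 155]
368 257 [0.542 0.203 0.062] [19 19 22]
368 260 [0.546 0.203 0.056] [20 21 24]
368 263 [0.562 0.206 0.062] [22 21 24]
```

View pics/s3.png

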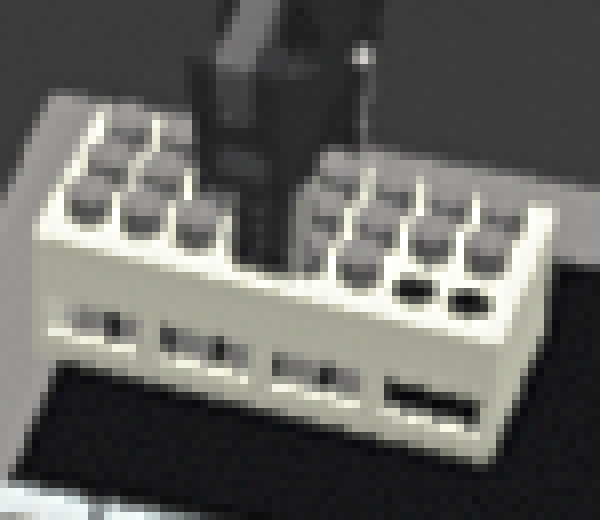

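```bash
python3 - <<'E'
from h import *
p,d,K,V=load("s2.npz")
o=sensors.get_obs()
# finger tip pixel in first s1 frame: crop(258,280)/3.5+(295,140)
for px in [(295+258/3.5,140+282/3.5)]:
  for z in (.12,.13,.14,.15,.16): print(px,z,ray([px],z,K,V)[0].round(4))
for z in (.076,.085,.095,.105,.11,.115,.12): print(z,ray([(368,238.5)],z,K,V)[0].round(4))
E
python3 -m jog '[[[0,0,0],[0,0,0],100],[[0,0,0],[0,0,0],100],[[0,0,0],[0,0,0],100],[[0,0,0],[0,0,0],100]]'; python3 st.py;python3 - <<'E'
from h import *
p,d,K,V=grab("scene","s4.npz")
c=cv2.resize(p[190:275,325:430],None,fx=7,fy=7,interpolation=cv2.INTER_CUBIC); cv2.imwrite("pics/s4.png",c[:,:,::-1])
E
```

```text
(368.7142857142857, 220.57142857142856) 0.12 [0.4878 0.1918 0.12  ]
(368.7142857142857, 220.57142857142856) 0.13 [0.5    0.1937 0.13  ]
(368.7142857142857, 220.57142857142856) 0.14 [0.5122 0.1955 0.14  ]
(368.7142857142857, 220.57142857142856) 0.15 [0.5244 0.1974 0.15  ]
(368.7142857142857, 220.57142857142856) 0.16 [0.5366 0.1992 0.16  ]
0.076 [0.4974 0.1937 0.076 ]
0.085 [0.5077 0.1952 0.085 ]
0.095 [0.5191 0.197  0.095 ]
0.105 [0.5306 0.1987 0.105 ]
0.11 [0.5363 0.1996 0.11  ]
0.115 [0.5421 0.2005 0.115 ]
0.12 [0.5478 0.2013 0.12  ]
clock: 3.55
position: [0.5074, 0.2016, 0.0951]
ee_rot: [0.749, 0.662, 0.001, 0.0]
ft_force: [0.1, -0.4, -0.4]
grip_width: 1.001
t 3.55 p [0.5074 0.2016 0.0951] jaw -7.09 z [ 1.8e-03  5.0e-04 -1.0e+00] F [ 0.1 -0.4 -0.4] w 1.001 q [-0.72  0.27  0.3   1.84 -0.09  1.05 -0.51]
```

View pics/s4.png

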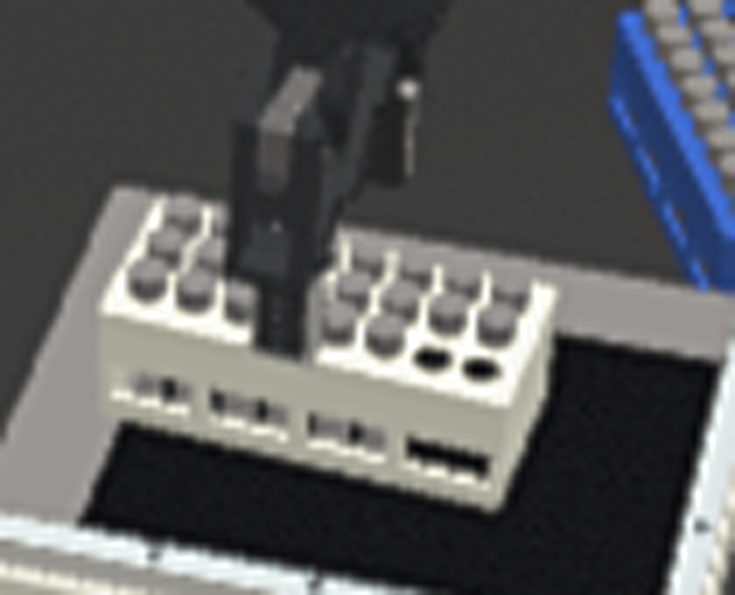

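The picture shows that the near finger ends at about (365,241), at the rack's top edge. By depth the tip is at z ≈ 0.115, roughly 30 mm above where the reported TCP would put it. That agrees with the jaws closing to 44 mm on nothing. I'll go lower in small steps with the jaws open, checking force and images.

```bash
python3 -m jog '[[[-0.0005,-0.0005,-0.007],[-0.0005,0.002,0],100],[[0,0,-0.007],[0,0,0],100],[[0,0,0],[0,0,0],100]]'; python3 st.py;python3 - <<'E'
from h import *
p,d,K,V=grab("scene","s5.npz")
c=cv2.resize(p[190:275,325:430],None,fx=7,fy=7,interpolation=cv2.INTER_CUBIC); cv2.imwrite("pics/s5.png",c[:,:,::-1])
P=pts(d,K,V)
for u in (363,365,367):
  for v in range(228,258,3): print(u,v,P[v,u].round(3),p[v,u])
E
```

```text
clock: 3.98
position: [0.5067, 0.2009, 0.0797]
ee_rot: [0.749, 0.662, -0.0, -0.0]
ft_force: [-0.5, 0.0, 0.5]
grip_width: 0.999
t 3.98 p [0.5067 0.2009 0.0797] jaw -7.09 z [-9.e-04 -3.e-04 -1.e+00] F [-0.5  0.   0.5] w 0.999 q [-0.72  0.28  0.3   1.85 -0.1   1.02 -0.51]
363 228 [0.556 0.191 0.154] [60 61 63]
363 231 [0.574 0.194 0.161] [58 59 62]
363 234 [0.585 0.196 0.162] [57 57 58]
363 237 [0.563 0.193 0.136] [44 45 47]
363 240 [0.562 0.193 0.126] [42 43 43]
363 243 [0.561 0.193 0.117] [45 47 49]
363 246 [0.561 0.193 0.108] [147 145 137]
363 249 [0.532 0.189 0.074] [104 102 100]
363 252 [0.535 0.19  0.068] [177 176 162]
363 255 [0.537 0.19  0.061] [55 54 50]
365 228 [0.579 0.199 0.174] [49 49 51]
365 231 [0.572 0.198 0.16 ] [57 58 60]
365 234 [0.577 0.199 0.157] [55 56 56]
365 237 [0.579 0.2   0.15 ] [37 38 39]
365 240 [0.563 0.197 0.128] [40 42 42]
365 243 [0.562 0.197 0.118] [35 36 38]
365 246 [0.557 0.197 0.106] [118 118 112]
365 249 [0.531 0.193 0.074] [119 116 114]
365 252 [0.537 0.195 0.071] [237 237 219]
365 255 [0.534 0.194 0.059] [98 98 91]
367 228 [0.581 0.203 0.176] [41 41 41]
367 231 [0.583 0.204 0.17 ] [40 41 42]
367 234 [0.585 0.204 0.164] [42 41 43]
367 237 [0.584 0.205 0.155] [45 45 46]
367 240 [0.565 0.202 0.13 ] [53 54 52]
367 243 [0.56  0.201 0.117] [55 55 56]
367 246 [0.563 0.202 0.112] [88 87 84]
367 249 [0.534 0.198 0.078] [172 171 156]
367 252 [0.54  0.199 0.074] [167 166 152]
367 255 [0.536 0.199 0.062] [161 161 147]
```

View pics/s5.png

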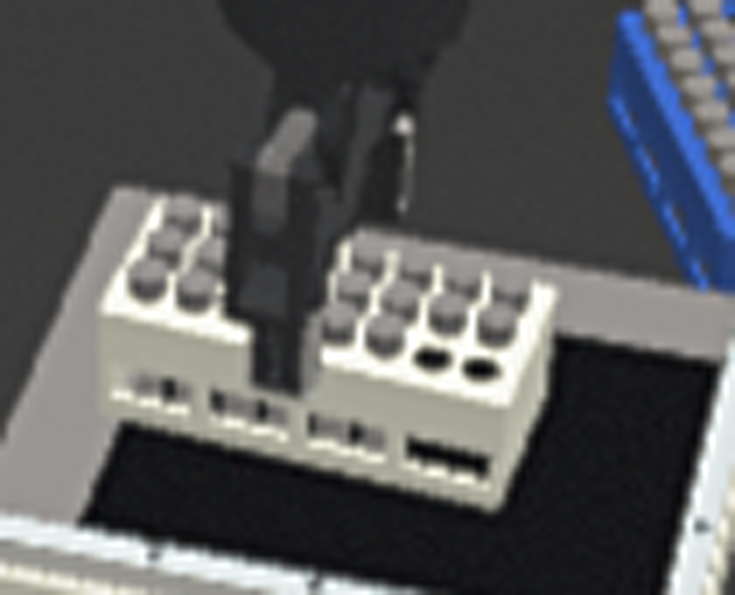

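Finger tip is now in front of the rack face, at about (365,246), z ≈ 0.106 by depth. The jaws straddle the rack and the real tip is about 26 mm above the reported TCP when open. I'll lower another 24 mm, then close.

```bash
python3 -m jog '[[[0,0,-0.008],[0,0,0],100],[[0,0,-0.008],[0,0,0],100],[[0,0,0],[0,0,0],100]]'; python3 st.py; python3 -m jog '[[[0,0,-0.008],[0,0,0],100],[[0,0,0],[0,0,0],100]]'; python3 st.py; python3 -m jog '[[[0,0,0],[0,0,0],40],[[0,0,0],[0,0,0],40],[[0,0,0],[0,0,0],40],[[0,0,0],[0,0,0],40],[[0,0,0],[0,0,0],40]]' 25; python3 st.py;python3 - <<'E'
from h import *
p,d,K,V=grab("scene","s6.npz")
c=cv2.resize(p[190:275,325:430],None,fx=7,fy=7,interpolation=cv2.INTER_CUBIC); cv2.imwrite("pics/s6.png",c[:,:,::-1])
E
```

```text
clock: 4.4
position: [0.5068, 0.201, 0.0628]
ee_rot: [0.749, 0.662, -0.0, -0.0]
ft_force: [1.3, 0.1, 0.2]
grip_width: 1.003
t 4.4 p [0.5068 0.201  0.0628] jaw -7.09 z [-5.e-04 -1.e-04 -1.e+00] F [1.3 0.1 0.2] w 1.003 q [-0.72  0.31  0.3   1.86 -0.11  0.99 -0.5 ]
clock: 4.65
position: [0.5068, 0.201, 0.0542]
ee_rot: [0.749, 0.662, -0.0, -0.0]
ft_force: [0.3, -0.1, 0.2]
grip_width: 1.002
t 4.65 p [0.5068 0.201  0.0542] jaw -7.09 z [-7.e-04 -2.e-04 -1.e+00] F [ 0.3 -0.1  0.2] w 1.002 q [-0.72  0.32  0.29  1.87 -0.11  0.97 -0.5 ]
clock: 5.28
position: [0.507, 0.2011, 0.0545]
ee_rot: [0.749, 0.662, -0.0, -0.0]
ft_force: [-0.0, 1.1, -2.5]
grip_width: 0.676
t 5.28 p [0.507  0.2011 0.0545] jaw -7.09 z [-1.e-04  0.e+00 -1.e+00] F [-0.   1.1 -2.5] w 0.676 q [-0.72  0.32  0.29  1.87 -0.11  0.97 -0.5 ]
```

View pics/s6.png

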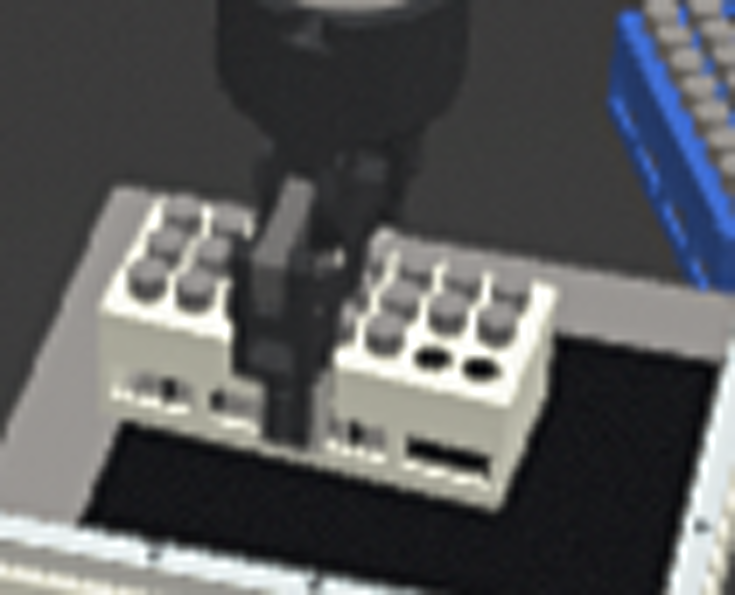

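The picture shows the pads closed on the rack's middle, finger tip at about (366,253), near the lower edge of the face. Opening 0.676 is 57.5 mm, so it's gripped. I'll lift 4 mm, turn and carry it close to the guides.

```bash
python3 -m jog '[[[0,0,0.005],[0,0,0],40],[[0.0175,0.016,0],[0,0,0.024],40],[[0.0175,0.016,0],[0,0,0.024],40],[[0.0175,0.016,0],[0,0,0.024],40],[[0,0,0],[0,0,0],40]]'; python3 st.py
```

```text
clock: 5.95
position: [0.5601, 0.2502, 0.0602]
ee_rot: [0.724, 0.689, -0.001, -0.0]
ft_force: [0.3, -0.6, -4.1]
grip_width: 0.677
t 5.95 p [0.5601 0.2502 0.0602] jaw -2.85 z [-1.7e-03 -6.0e-04 -1.0e+00] F [ 0.3 -0.6 -4.1] w 0.677 q [-0.71  0.45  0.27  1.68 -0.13  1.04 -0.44]
```

```bash
python3 -m jog '[[[0.0035,0.0018,-0.003],[0,0.0015,-0.0025],40],[[0,0,0],[0,0,0],40]]'; python3 st.py; python3 - <<'E'
from h import *
p,d,K,V=grab("scene","s7.npz")
c=cv2.resize(p[205:305,315:445],None,fx=6,fy=6,interpolation=cv2.INTER_CUBIC); cv2.imwrite("pics/s7.png",c[:,:,::-1])
E
```

```text
clock: 6.2
position: [0.563, 0.2511, 0.0568]
ee_rot: [0.726, 0.688, -0.002, -0.001]
ft_force: [0.1, -0.5, -3.7]
grip_width: 0.673
t 6.2 p [0.563  0.2511 0.0568] jaw -3.06 z [-0.0043 -0.0014 -1.    ] F [ 0.1 -0.5 -3.7] w 0.673 q [-0.71  0.46  0.27  1.67 -0.14  1.04 -0.44]
```

View pics/s7.png

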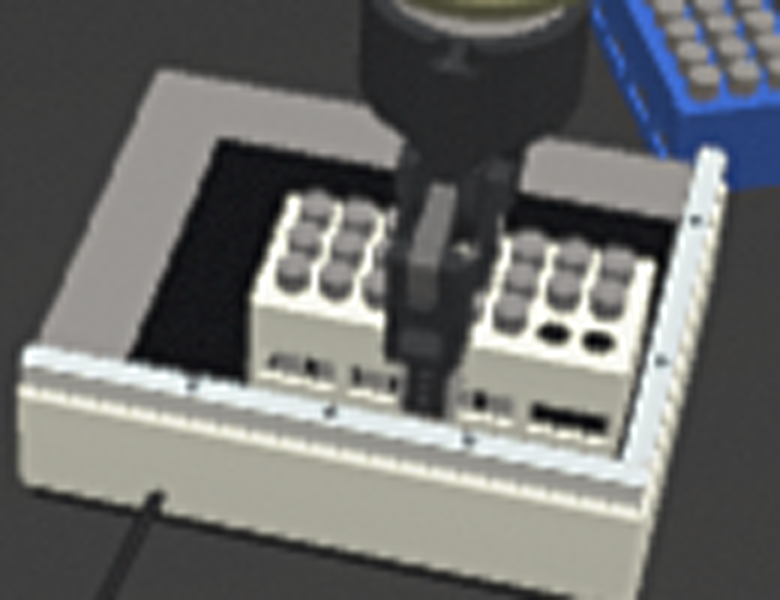

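The rack sits square and close to both guides, with the finger tip just above the +x guide at about (385,273). I'll lower it and nudge it against the guides.

```bash
python3 -m jog '[[[0,0,-0.0018],[0.0014,-0.0043,0.001],40],[[0,0,0],[0,0,0],40]]'; python3 st.py; python3 -m jog '[[[0.002,0,0],[0,0,0],40],[[0,0.0015,0],[0,0,0],40],[[0,0,0],[0,0,0],40]]'; python3 st.py
```

```text
clock: 6.5
position: [0.5627, 0.2503, 0.0551]
ee_rot: [0.726, 0.688, 0.0, 0.0]
ft_force: [0.0, 0.8, -3.4]
grip_width: 0.676
t 6.5 p [0.5627 0.2503 0.0551] jaw -3.04 z [ 1.e-04 -0.e+00 -1.e+00] F [ 0.   0.8 -3.4] w 0.676 q [-0.71  0.46  0.27  1.68 -0.14  1.03 -0.44]
clock: 6.88
position: [0.5648, 0.2519, 0.0554]
ee_rot: [0.726, 0.688, 0.0, 0.0]
ft_force: [-0.1, -0.1, -3.6]
grip_width: 0.68
t 6.88 p [0.5648 0.2519 0.0554] jaw -3.04 z [ 4.e-04  2.e-04 -1.e+00] F [-0.1 -0.1 -3.6] w 0.68 q [-0.71  0.46  0.27  1.67 -0.14  1.03 -0.44]
```

```bash
python3 -m jog '[[[0.0015,0,0],[0,0,0],40],[[0,0.0015,0],[0,0,0],40],[[0,0,0],[0,0,0],40]]'; python3 st.py
```

```text
clock: 7.25
position: [0.5664, 0.2536, 0.0554]
ee_rot: [0.726, 0.688, 0.0, 0.0]
ft_force: [-0.7, -0.8, -3.7]
grip_width: 0.679
t 7.25 p [0.5664 0.2536 0.0554] jaw -3.04 z [ 4.e-04  2.e-04 -1.e+00] F [-0.7 -0.8 -3.7] w 0.679 q [-0.71  0.46  0.27  1.66 -0.14  1.03 -0.45]
```

```bash
python3 -m jog '[[[0,0,-0.0015],[0,0,0],40],[[0,0,0],[0,0,0],40]]'; python3 st.py; python3 -m jog '[[[0.001,0,0],[0,0,0],40],[[0,0.001,0],[0,0,0],40],[[0,0,0],[0,0,0],40]]'; python3 st.py;  python3 -m jog '[[[0.001,0,0],[0,0,0],40],[[0,0.001,0],[0,0,0],40],[[0,0,0],[0,0,0],40]]'; python3 st.py
```

```text
clock: 7.5
position: [0.5667, 0.2536, 0.0546]
ee_rot: [0.726, 0.688, 0.0, 0.0]
ft_force: [0.1, -0.2, -2.8]
grip_width: 0.681
t 7.5 p [0.5667 0.2536 0.0546] jaw -3.05 z [ 8.e-04  5.e-04 -1.e+00] F [ 0.1 -0.2 -2.8] w 0.681 q [-0.71  0.47  0.27  1.66 -0.14  1.03 -0.44]
clock: 7.88
position: [0.5676, 0.2538, 0.0546]
ee_rot: [0.726, 0.688, -0.0, 0.0]
ft_force: [-1.6, 0.1, -0.9]
grip_width: 0.676
t 7.88 p [0.5676 0.2538 0.0546] jaw -3.07 z [ 2.e-04 -6.e-04 -1.e+00] F [-1.6  0.1 -0.9] w 0.676 q [-0.71  0.47  0.27  1.66 -0.14  1.03 -0.45]
clock: 8.25
position: [0.5676, 0.2537, 0.0546]
ee_rot: [0.726, 0.688, -0.002, -0.0]
ft_force: [-0.2, -0.8, -0.2]
grip_width: 0.673
t 8.25 p [0.5676 0.2537 0.0546] jaw -3.07 z [-0.0025 -0.0022 -1.    ] F [-0.2 -0.8 -0.2] w 0.673 q [-0.71  0.47  0.27  1.66 -0.14  1.04 -0.45]
```

```bash
python3 -m jog '[[[0.003,0,0],[0,0,0],40]]'; python3 st.py; python3 -m jog '[[[0.0,0.003,0],[0,0,0],40]]'; python3 st.py;  python3 -m jog '[[[0.004,0.004,0],[0,0,0],40]]'; python3 st.py
```

```text
clock: 8.38
position: [0.5676, 0.2536, 0.0547]
ee_rot: [0.725, 0.688, -0.004, -0.002]
ft_force: [-27.6, -7.6, 22.1]
grip_width: 0.676
t 8.38 p [0.5676 0.2536 0.0547] jaw -3.02 z [-0.0088 -0.0032 -1.    ] F [-27.6  -7.6  22.1] w 0.676 q [-0.7   0.47  0.27  1.65 -0.14  1.04 -0.44]
clock: 8.5
position: [0.5674, 0.2537, 0.0549]
ee_rot: [0.726, 0.688, -0.006, -0.001]
ft_force: [-2.1, -15.8, 8.0]
grip_width: 0.676
t 8.5 p [0.5674 0.2537 0.0549] jaw -3.11 z [-0.0104 -0.0067 -0.9999] F [ -2.1 -15.8   8. ] w 0.676 q [-0.71  0.48  0.27  1.65 -0.14  1.05 -0.45]
clock: 8.62
position: [0.5674, 0.2535, 0.0549]
ee_rot: [0.726, 0.687, -0.012, -0.002]
ft_force: [-35.8, -14.3, 28.9]
grip_width: 0.675
t 8.62 p [0.5674 0.2535 0.0549] jaw -3.17 z [-0.0205 -0.0132 -0.9997] F [-35.8 -14.3  28.9] w 0.675 q [-0.71  0.48  0.27  1.64 -0.14  1.06 -0.45]
```

Both guides are firmly in contact and the pose matches the predicted corner. I'll take the tilt out and release.

```bash
python3 -m jog '[[[0,0,-0.0003],[0.0132,-0.0205,0],40],[[0,0,0],[0,0,0],40]]'; python3 st.py; python3 -m jog '[[[0,0,0],[0,0,0],100],[[0,0,0],[0,0,0],100],[[0,0,0],[0,0,0],100],[[0,0,0],[0,0,0],100]]'; python3 st.py; python3 - <<'E'
from h import *
p,d,K,V=grab("scene","s8.npz")
c=cv2.resize(p[205:305,315:445],None,fx=6,fy=6,interpolation=cv2.INTER_CUBIC); cv2.imwrite("pics/s8.png",c[:,:,::-1])
E
```

```text
clock: 8.88
position: [0.5674, 0.2536, 0.0549]
ee_rot: [0.726, 0.687, 0.0, -0.0]
ft_force: [-1.0, -1.9, -1.7]
grip_width: 0.677
t 8.88 p [0.5674 0.2536 0.0549] jaw -3.17 z [ 2.e-04  6.e-04 -1.e+00] F [-1.  -1.9 -1.7] w 0.677 q [-0.71  0.47  0.27  1.66 -0.14  1.03 -0.45]
clock: 9.38
position: [0.5684, 0.2551, 0.0552]
ee_rot: [0.726, 0.688, 0.001, -0.0]
ft_force: [1.1, -0.2, -0.7]
grip_width: 0.999
t 9.38 p [0.5684 0.2551 0.0552] jaw -3.12 z [ 0.0018  0.0019 -1.    ] F [ 1.1 -0.2 -0.7] w 0.999 q [-0.71  0.47  0.27  1.66 -0.14  1.03 -0.45]
```

View pics/s8.png

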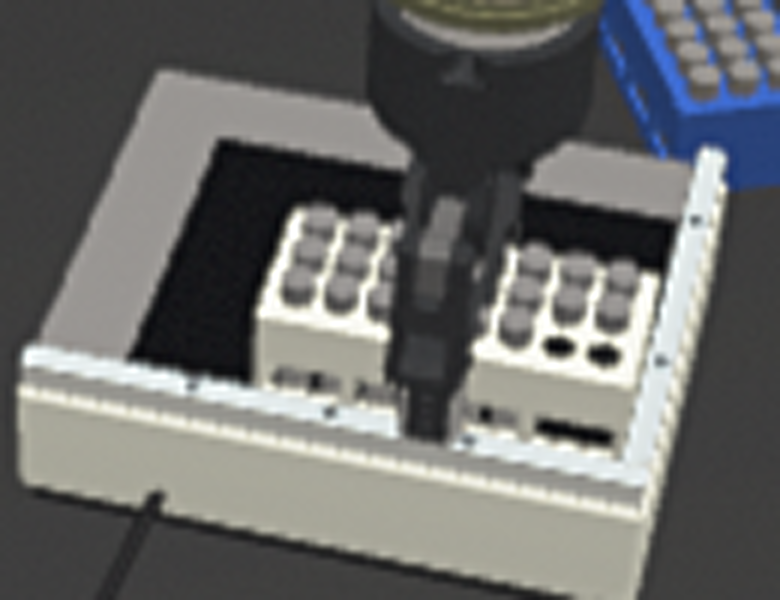

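Rack looks flush. To be sure, I'll press it square with the -x finger (jaws open), moving +x until there is light contact.

```bash
python3 -m jog '[[[0.005,0,-0.003],[0.0018,0.0018,0],100],[[0.004,0,0],[0,0,0],100],[[0,0,0],[0,0,0],100]]'; python3 st.py; python3 -m jog '[[[0.0015,0,0],[0,0,0],100],[[0.001,0,0],[0,0,0],100]]'; python3 st.py;  python3 -m jog '[[[0.0015,0,0],[0,0,0],100],[[0.001,0,0],[0,0,0],100]]'; python3 st.py
```

```text
clock: 9.8
position: [0.5783, 0.255, 0.052]
ee_rot: [0.726, 0.687, 0.001, -0.001]
ft_force: [0.1, 0.3, -0.1]
grip_width: 0.997
t 9.8 p [0.5783 0.255  0.052 ] jaw -3.13 z [ 1.0e-04  3.8e-03 -1.0e+00] F [ 0.1  0.3 -0.1] w 0.997 q [-0.69  0.49  0.27  1.63 -0.15  1.03 -0.43]
clock: 10.05
position: [0.5808, 0.255, 0.0519]
ee_rot: [0.726, 0.688, 0.001, -0.001]
ft_force: [0.2, -0.1, -1.3]
grip_width: 1.002
t 10.05 p [0.5808 0.255  0.0519] jaw -3.13 z [-1.0e-04  3.8e-03 -1.0e+00] F [ 0.2 -0.1 -1.3] w 1.002 q [-0.69  0.5   0.27  1.63 -0.15  1.04 -0.43]
clock: 10.3
position: [0.5813, 0.255, 0.0517]
ee_rot: [0.726, 0.688, -0.001, -0.003]
ft_force: [-6.4, -1.1, 4.0]
grip_width: 0.999
t 10.3 p [0.5813 0.255  0.0517] jaw -3.09 z [-0.0047  0.003  -1.    ] F [-6.4 -1.1  4. ] w 0.999 q [-0.69  0.5   0.27  1.62 -0.15  1.04 -0.43]
```

```bash
python3 -m jog '[[[-0.007,0,0],[-0.003,-0.0047,0],100],[[-0.006,0,0],[0,0,0],100],[[0,0,0.03],[0,0,0],100],[[0,0,0.05],[0,0,0],100],[[-0.04,0,0.04],[0,0,0],100]]'; python3 -m jog '[[[-0.055,-0.02,0.02],[0,0,0],100],[[-0.055,-0.02,0.01],[0,0,0],100],[[-0.055,-0.02,0],[0,0,0],100],[[-0.0,-0.05,0],[0,0,0],100],[[0,-0.05,0],[0,0,0],100]]'; python3 st.py;  python3 - <<'E'
from h import *
p,d,K,V=grab("top","t2.npz")
c=cv2.resize(p[180:310,215:345],None,fx=4.5,fy=4.5,interpolation=cv2.INTER_CUBIC); cv2.imwrite("pics/t2.png",c[:,:,::-1])
p,d,K,V=grab("scene","s9.npz")
c=cv2.resize(p[205:305,315:445],None,fx=6,fy=6,interpolation=cv2.INTER_CUBIC); cv2.imwrite("pics/s9.png",c[:,:,::-1])
E
```

```text
clock: 10.92
position: [0.5255, 0.2536, 0.1711]
ee_rot: [0.726, 0.687, -0.003, 0.0]
ft_force: [-0.3, 2.3, 0.7]
grip_width: 1.0
clock: 11.55
position: [0.3541, 0.0941, 0.2053]
ee_rot: [0.723, 0.691, 0.004, 0.001]
ft_force: [-0.2, -0.6, 1.2]
grip_width: 0.999
t 11.55 p [0.3541 0.0941 0.2053] jaw -2.59 z [ 0.0065  0.0038 -1.    ] F [-0.2 -0.6  1.2] w 0.999 q [-0.77 -0.29  0.32  2.11  0.1   1.31 -0.53]
```

View pics/t2.png

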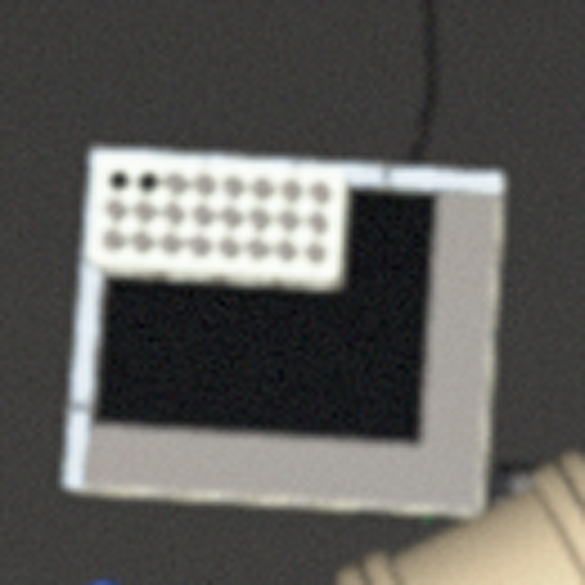

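View pics/s9.png

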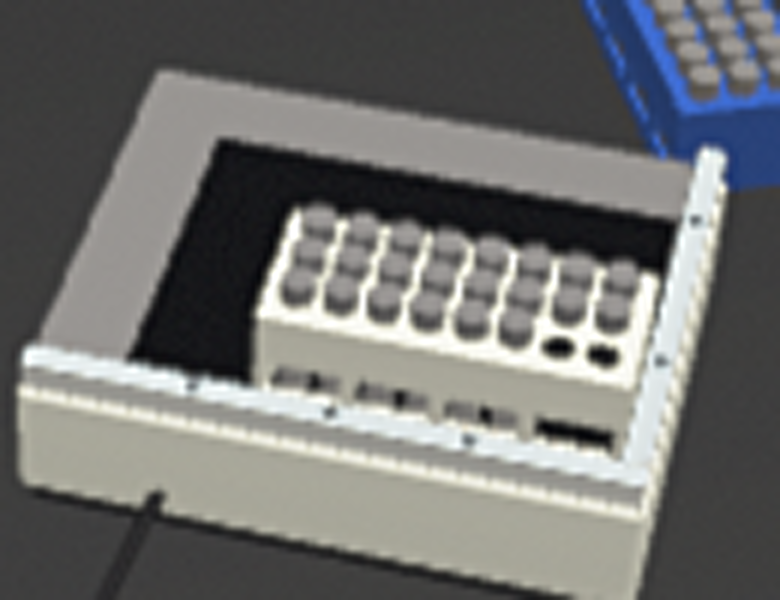

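```bash
python3 - <<'E'
from meas import *
p,d,K,V=load("t2.npz")
c,f=up(p,(230,205,300,250)); print("thr edges")
m=(c.min(2)>205)&(c[:,:,2]-c[:,:,0]<3); m=cv2.morphologyEx(m.astype(np.uint8),cv2.MORPH_CLOSE,np.ones((25,25)));cv2.imwrite("pics/m.png",m*255)
q=ray(f(cont(m)),.106,K,V)[:,:2]; print(rect(q))
q=q*1000;(cc,s,a)=cv2.minAreaRect(q.astype(np.float32)); b=cv2.boxPoints((cc,s,a))
for i in range(4):
    A,B=b[i],b[(i+1)%4]; t=(B-A)/np.linalg.norm(B-A); n=np.array([-t[1],t[0]])
    k=(abs((q-A)@n)<5)&((q-A)@t>12)&((q-B)@t<-12)
    vx,vy,x,y=cv2.fitLine(q[k].astype(np.float32),cv2.DIST_HUBER,0,.01,.01).ravel()
    print(round(float(np.degrees(np.arctan2(vy,vx)))%180,2),x.round(1),y.round(1))
E
```

```text
thr edges
(array([566.7, 253.7]), 134.7, 61.5, np.float32(87.25))
177.36 563.4 188.2
87.23 596.9 261.5
177.28 570.1 320.5
86.92 536.9 255.1
```

The rack measures (566.7, 253.7) mm at 87.1°, against the reader at 87.0° and a predicted flush pose of (567.3, 254.4). I'll also give the -y end a light poke with shut fingers, to be sure it's flush in y.

```bash
python3 -m jog '[[[0.053,0.015,0],[0.004,0.006,-0.008],0],[[0.053,0.015,0],[0,0,0],0],[[0.053,0.014,0],[0,0,0],0],[[0.045,0.010,-0.02],[0,0,0],0],[[0,0,0],[0,0,0],0]]'; python3 st.py
```

```text
clock: 12.28
position: [0.564, 0.1492, 0.1842]
ee_rot: [0.727, 0.686, 0.006, -0.003]
ft_force: [-0.8, -0.6, -0.7]
grip_width: 0.001
t 12.28 p [0.564  0.1492 0.1842] jaw -3.3 z [ 0.0046  0.0128 -0.9999] F [-0.8 -0.6 -0.7] w 0.001 q [-0.73  0.27  0.48  1.65 -0.14  1.24 -0.28]
```

```bash
python3 -m jog '[[[0,0,-0.04],[-0.0128,0.0046,0.005],0],[[0,0,-0.04],[0,0,0],0],[[0,0,-0.02],[0,0,0],0],[[0,0,-0.01],[0,0,0],0],[[0,0,0],[0,0,0],0]]'; python3 st.py; python3 - <<'E'
from h import *
p,d,K,V=grab("scene","s10.npz")
c=cv2.resize(p[205:305,315:445],None,fx=6,fy=6,interpolation=cv2.INTER_CUBIC); cv2.imwrite("pics/s10.png",c[:,:,::-1])
E
```

```text
clock: 12.9
position: [0.5629, 0.1511, 0.0741]
ee_rot: [0.725, 0.689, 0.002, 0.0]
ft_force: [0.1, -0.2, 0.3]
grip_width: -0.001
t 12.9 p [0.5629 0.1511 0.0741] jaw -2.96 z [ 0.0039  0.003  -1.    ] F [ 0.1 -0.2  0.3] w -0.001 q [-0.71  0.38  0.45  1.77 -0.19  1.03 -0.24]
```

View pics/s10.png

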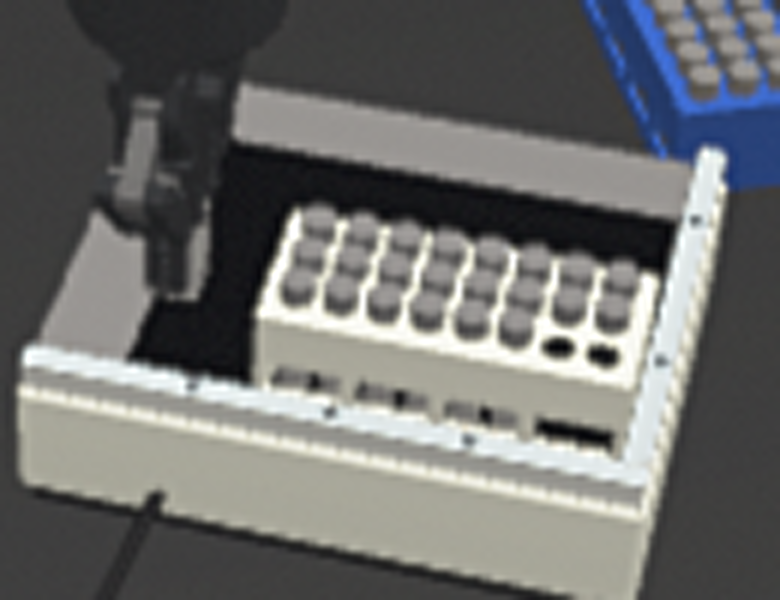

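Shut fingers stand at about (345,253), clear of the rack's -y end.

```bash
python3 -m jog '[[[0.001,0.008,-0.007],[-0.003,0.0039,0],0],[[0,0.007,0],[0,0,0],0],[[0,0.004,0],[0,0,0],0],[[0,0,0],[0,0,0],0]]'; python3 st.py;python3 -m jog '[[[0,0.0025,0],[0,0,0],0],[[0,0.0015,0],[0,0,0],0]]'; python3 st.py;python3 -m jog '[[[0,0.0015,0],[0,0,0],0],[[0,0.0015,0],[0,0,0],0]]'; python3 st.py
```

```text
clock: 13.45
position: [0.5656, 0.173, 0.0697]
ee_rot: [0.725, 0.689, 0.002, 0.001]
ft_force: [0.0, -0.5, 0.3]
grip_width: 0.003
t 13.45 p [0.5656 0.173  0.0697] jaw -2.91 z [ 0.0041  0.0024 -1.    ] F [ 0.  -0.5  0.3] w 0.003 q [-0.73  0.4   0.44  1.75 -0.2   1.03 -0.27]
clock: 13.7
position: [0.5658, 0.1768, 0.0699]
ee_rot: [0.725, 0.689, 0.002, 0.001]
ft_force: [-0.3, 0.2, 0.0]
grip_width: 0.001
t 13.7 p [0.5658 0.1768 0.0699] jaw -2.93 z [ 0.0043  0.0023 -1.    ] F [-0.3  0.2  0. ] w 0.001 q [-0.74  0.41  0.44  1.74 -0.2   1.03 -0.28]
clock: 13.95
position: [0.5657, 0.1773, 0.0699]
ee_rot: [0.726, 0.688, 0.001, 0.001]
ft_force: [-1.9, -6.0, 2.5]
grip_width: -0.003
t 13.95 p [0.5657 0.1773 0.0699] jaw -3.05 z [ 3.5e-03 -6.0e-04 -1.0e+00] F [-1.9 -6.   2.5] w -0.003 q [-0.74  0.41  0.44  1.74 -0.2   1.03 -0.28]
```

Firm contact straight away (6 N, more than it takes to slide it), so y is flush. I'll back off, rise and let it be read for well over a second.

```bash
python3 -m jog '[[[0,-0.010,0],[0,0.0035,0],0],[[0,-0.010,0],[0,0,0],0],[[0,0,0.05],[0,0,0],0],[[0,0,0.055],[0,0,0],100],[[-0.06,0,0.02],[0,0,0],100]]'; python3 -m jog '[[[-0.06,-0.01,0],[0,0,0],100],[[-0.06,-0.02,0],[0,0,0],100],[[-0.03,-0.02,0],[0,0,0],100],[[0,0,0],[0,0,0],100],[[0,0,0],[0,0,0],100]]'; python3 -m jog '[[[0,0,0],[0,0,0],100],[[0,0,0],[0,0,0],100],[[0,0,0],[0,0,0],100],[[0,0,0],[0,0,0],100],[[0,0,0],[0,0,0],100]]';python3 st.py; cat > rk.py <<'E'
from meas import *
import sys
def edges(q):
    q=q*1000;(c,s,a)=cv2.minAreaRect(q.astype(np.float32)); b=cv2.boxPoints((c,s,a))
    for i in range(4):
        A,B=b[i],b[(i+1)%4]; t=(B-A)/np.linalg.norm(B-A); n=np.array([-t[1],t[0]])
        k=(abs((q-A)@n)<5)&((q-A)@t>12)&((q-B)@t<-12)
        vx,vy,x,y=cv2.fitLine(q[k].astype(np.float32),cv2.DIST_HUBER,0,.01,.01).ravel()
        print(" ",round(float(np.degrees(np.arctan2(vy,vx)))%180,2),x.round(1),y.round(1),int(np.linalg.norm(B-A)))
def rk(p,K,V,win,z):
    c,f=up(p,win); m=(c.min(2)>205)&(c[:,:,2]-c[:,:,0]<3); m=cv2.morphologyEx(m.astype(np.uint8),cv2.MORPH_CLOSE,np.ones((25,25)))
    q=ray(f(cont(m)),z,K,V)[:,:2]; print(rect(q)); edges(q)
E
python3 - <<'E'
from rk import *
p,d,K,V=grab("top","t3.npz"); rk(p,K,V,(230,205,300,250),.106)
print("r2"); rk(p,K,V,(405,230,490,290),.047)
c=cv2.resize(p[180:310,215:345],None,fx=4.5,fy=4.5,interpolation=cv2.INTER_CUBIC); cv2.imwrite("pics/t3.png",c[:,:,::-1])
E
```

```text
clock: 14.58
position: [0.5072, 0.1533, 0.1955]
ee_rot: [0.727, 0.687, -0.002, 0.0]
ft_force: [-1.2, 0.2, 1.0]
grip_width: 0.419
clock: 15.2
position: [0.3534, 0.1018, 0.1972]
ee_rot: [0.727, 0.687, 0.003, -0.0]
ft_force: [0.3, 0.4, -0.9]
grip_width: 0.999
clock: 15.82
position: [0.3549, 0.1022, 0.1967]
ee_rot: [0.727, 0.687, 0.001, 0.0]
ft_force: [0.8, -0.1, 1.3]
grip_width: 1.001
t 15.82 p [0.3549 0.1022 0.1967] jaw -3.23 z [ 0.0022  0.0015 -1.    ] F [ 0.8 -0.1  1.3] w 1.001 q [-0.87 -0.29  0.39  2.12  0.11  1.29 -0.58]
(array([566.6, 254. ]), 135.1, 61.2, np.float32(87.08))
  177.38 563.2 188.4 61
  87.07 596.5 252.5 135
  177.5 569.9 320.7 61
  87.14 537.0 258.0 135
r2
(array([ 498.4, -201.9]), 133.9, 61.8, np.float32(75.0))
  165.24 481.1 -266.2 61
  74.89 527.8 -209.8 133
  164.93 515.6 -137.7 61
  74.85 469.8 -194.3 133
```

View pics/t3.png

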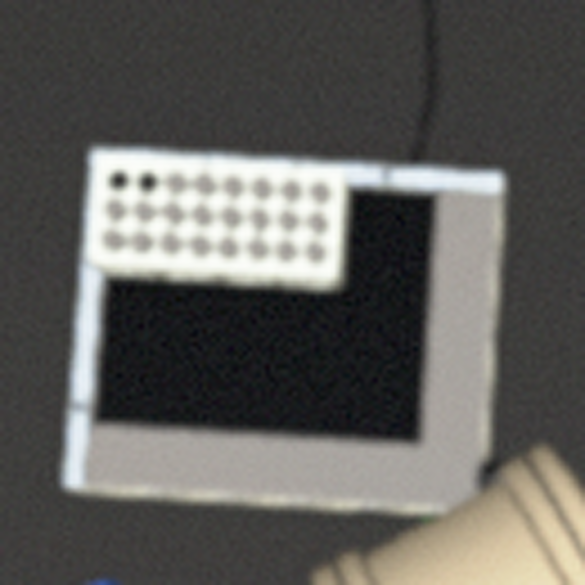

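Rack flush at 87.1°, unmoved, and untouched for about 1.9 s. The top picture shows it in the corner at (263,226). Now I'll regrasp it.

```bash
python3 -m jog '[[[0.048,0.033,0],[-0.0015,0.002,0.002],100],[[0.048,0.033,0],[0,0,0.002],100],[[0.048,0.033,0],[0,0,0],100],[[0.045,0.032,-0.03],[0,0,0],100],[[0,0,-0.02],[0,0,0],100]]';python3 st.py
```

```text
clock: 16.5
position: [0.5489, 0.2382, 0.1468]
ee_rot: [0.724, 0.689, 0.003, 0.0]
ft_force: [0.7, 0.0, 0.4]
grip_width: 0.998
t 16.5 p [0.5489 0.2382 0.1468] jaw -2.83 z [ 0.0046  0.0041 -1.    ] F [0.7 0.  0.4] w 0.998 q [-0.87  0.34  0.48  1.66 -0.17  1.18 -0.41]
```

```bash
python3 -m jog '[[[0.0185,0.0155,0],[-0.004,0.0046,-0.003],100],[[0,0,-0.02],[0,0,0],100],[[0,0,0],[0,0,0],100]]';python3 st.py
```

```text
clock: 16.88
position: [0.5665, 0.2534, 0.122]
ee_rot: [0.725, 0.688, -0.003, -0.0]
ft_force: [0.3, -0.8, 0.8]
grip_width: 1.003
t 16.88 p [0.5665 0.2534 0.122 ] jaw -2.98 z [-0.0049 -0.0045 -1.    ] F [ 0.3 -0.8  0.8] w 1.003 q [-0.86  0.42  0.47  1.61 -0.2   1.17 -0.4 ]
```

```bash
python3 -m jog '[[[0.0008,0,-0.025],[0.0045,-0.0049,0],100],[[0,0,-0.02],[0,0,0],100],[[0,0,-0.012],[0,0,0],100],[[0,0,0],[0,0,0],100]]';python3 st.py
```

```text
clock: 17.38
position: [0.5673, 0.2528, 0.0651]
ee_rot: [0.726, 0.688, 0.001, -0.0]
ft_force: [-0.1, -0.2, -0.0]
grip_width: 0.999
t 17.38 p [0.5673 0.2528 0.0651] jaw -3.02 z [ 0.0018  0.0018 -1.    ] F [-0.1 -0.2 -0. ] w 0.999 q [-0.84  0.47  0.45  1.67 -0.23  1.05 -0.37]
```

```bash
python3 -m jog '[[[0,0.0006,-0.006],[-0.0018,0.0018,0],100],[[0,0,0],[0,0,0],40],[[0,0,0],[0,0,0],40],[[0,0,0],[0,0,0],40],[[0,0,0],[0,0,0],40]]' 40;python3 st.py; python3 -m jog '[[[0,0,0.015],[0,0,0],40],[[0,0,0],[0,0,0],40]]'; python3 st.py; python3 - <<'E'
from h import *
p,d,K,V=grab("scene","s11.npz")
c=cv2.resize(p[195:305,315:445],None,fx=5.5,fy=5.5,interpolation=cv2.INTER_CUBIC); cv2.imwrite("pics/s11.png",c[:,:,::-1])
E
```

```text
clock: 18.0
position: [0.5676, 0.2539, 0.0607]
ee_rot: [0.725, 0.688, 0.001, -0.0]
ft_force: [0.4, -1.5, -1.9]
grip_width: 0.67
t 18.0 p [0.5676 0.2539 0.0607] jaw -3.02 z [ 5.e-04  1.e-03 -1.e+00] F [ 0.4 -1.5 -1.9] w 0.67 q [-0.84  0.48  0.45  1.66 -0.23  1.05 -0.37]
clock: 18.25
position: [0.5678, 0.2538, 0.0768]
ee_rot: [0.726, 0.688, 0.001, -0.0]
ft_force: [0.6, 0.0, -3.2]
grip_width: 0.673
t 18.25 p [0.5678 0.2538 0.0768] jaw -3.02 z [ 8.e-04  1.e-03 -1.e+00] F [ 0.6  0.  -3.2] w 0.673 q [-0.85  0.46  0.45  1.65 -0.22  1.08 -0.38]
```

View pics/s11.png

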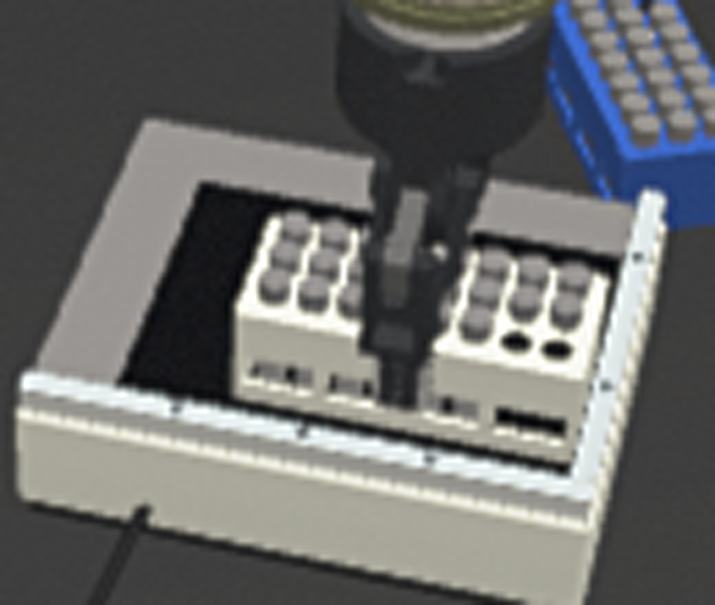

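The rack is held and lifted evenly, underside clear of the deck. I'll raise it to clear everything, then carry it across.

```bash
python3 -m jog '[[[0,0,0.035],[0,0.001,0],40],[[0,0,0.045],[0,0,0],40],[[0,0,0.045],[0,0,0],40],[[0.002,-0.025,0.01],[0,0,0],40],[[0.002,-0.04,0.0],[0,0,-0.02],40]]';python3 -m jog '[[[0.002,-0.05,0],[0,0,-0.025],40],[[0.002,-0.05,0],[0,0,-0.025],40],[[0.002,-0.05,0],[0,0,-0.025],40],[[0.002,-0.05,0],[0,0,-0.025],40],[[0.002,-0.045,0.0],[0,0,-0.025],40]]'; python3 st.py
```

```text
clock: 18.92
position: [0.5687, 0.1891, 0.2125]
ee_rot: [0.73, 0.683, -0.002, -0.001]
ft_force: [1.3, -0.0, -3.5]
grip_width: 0.67
clock: 19.55
position: [0.5745, -0.0687, 0.208]
ee_rot: [0.774, 0.633, -0.005, -0.003]
ft_force: [1.0, 0.7, -2.9]
grip_width: 0.675
t 19.55 p [ 0.5745 -0.0687  0.208 ] jaw -11.4 z [-0.0105 -0.0015 -0.9999] F [ 1.   0.7 -2.9] w 0.675 q [-0.52  0.28  0.67  1.63 -0.17  1.31 -0.02]
```

```bash
python3 -m jog '[[[0.004,-0.05,0],[0.001,-0.010,-0.025],40],[[0.004,-0.05,0],[0,0,-0.025],40],[[0.004,-0.035,0],[0,0,-0.013],40],[[0,-0.015,-0.02],[0,0,0],40],[[0,0,0],[0,0,0],40]]'; python3 st.py
```

```text
clock: 20.18
position: [0.5793, -0.2331, 0.1831]
ee_rot: [0.798, 0.603, -0.004, -0.001]
ft_force: [0.1, 1.1, -3.1]
grip_width: 0.671
t 20.18 p [ 0.5793 -0.2331  0.1831] jaw -15.84 z [-0.0074 -0.002  -1.    ] F [ 0.1  1.1 -3.1] w 0.671 q [-0.24  0.42  0.73  1.54 -0.28  1.3   0.24]
```

```bash
python3 -m jog '[[[0.009,0.008,-0.02],[0.002,-0.0074,0.014],40],[[0,0,-0.04],[0,0,0],40],[[0,0,-0.04],[0,0,0],40],[[0,0,-0.015],[0,0,0],40],[[0,0,0],[0,0,0],40]]'; python3 st.py; python3 - <<'E'
from h import *
p,d,K,V=grab("scene","s12.npz")
c=cv2.resize(p[160:320,125:285],None,fx=3.7,fy=3.7,interpolation=cv2.INTER_CUBIC); cv2.imwrite("pics/s12.png",c[:,:,::-1])
E
```

```text
clock: 20.8
position: [0.589, -0.2219, 0.0678]
ee_rot: [0.793, 0.61, 0.001, 0.0]
ft_force: [-0.1, 0.8, -2.9]
grip_width: 0.67
t 20.8 p [ 0.589  -0.2219  0.0678] jaw -14.85 z [ 0.0025  0.0016 -1.    ] F [-0.1  0.8 -2.9] w 0.67 q [-0.22  0.54  0.67  1.65 -0.37  1.09  0.3 ]
```

View pics/s12.png

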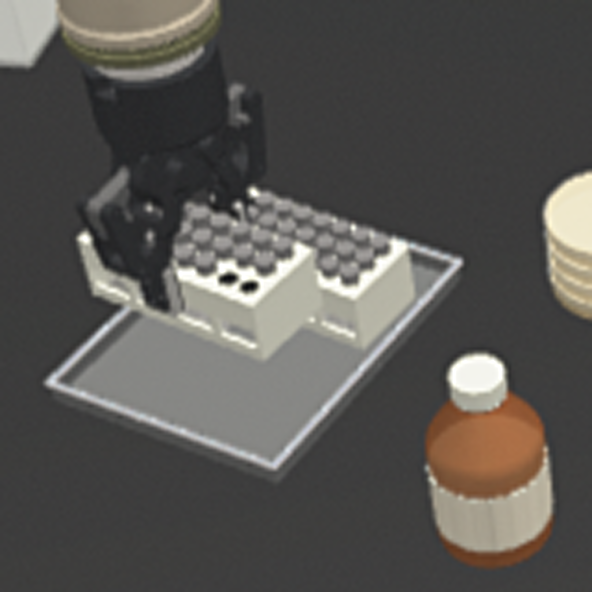

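The picture shows the held rack about 66 mm above the free half, parallel to rack2 and clear of it. I'll continue down.

```bash
python3 -m jog '[[[0,-0.0025,-0.02],[-0.0016,0.0025,-0.002],40],[[0,0,-0.015],[0,0,0],40],[[0,0,-0.008],[0,0,0],40],[[0,0,0],[0,0,0],40]]'; python3 st.py; python3 - <<'E'
from h import *
p,d,K,V=grab("scene","s13.npz")
c=cv2.resize(p[180:310,125:285],None,fx=4.5,fy=4.5,interpolation=cv2.INTER_CUBIC); cv2.imwrite("pics/s13.png",c[:,:,::-1])
E
```

```text
clock: 21.35
position: [0.5909, -0.2251, 0.0252]
ee_rot: [0.793, 0.609, 0.001, 0.002]
ft_force: [0.5, -0.1, -2.4]
grip_width: 0.669
t 21.35 p [ 0.5909 -0.2251  0.0252] jaw -14.96 z [ 0.0045 -0.001  -1.    ] F [ 0.5 -0.1 -2.4] w 0.669 q [-0.19  0.59  0.64  1.67 -0.4   1.01  0.32]
```

View pics/s13.png

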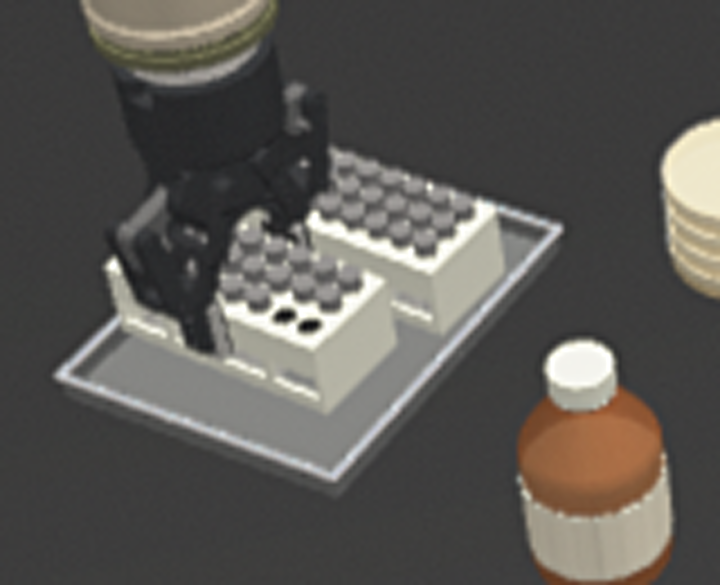

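```bash
python3 -m jog '[[[-0.0015,0,-0.008],[0.001,0.0045,0],40],[[0,0,-0.006],[0,0,0],40],[[0,0,0],[0,0,0],40]]'; python3 st.py;  python3 -m jog '[[[0,0,-0.003],[0,0,0],40],[[0,0,0],[0,0,0],40]]'; python3 st.py
```

```text
clock: 21.78
position: [0.59, -0.2254, 0.0114]
ee_rot: [0.793, 0.609, 0.0, 0.001]
ft_force: [0.3, 1.2, -3.0]
grip_width: 0.674
t 21.77 p [ 0.59   -0.2254  0.0114] jaw -14.96 z [ 1.4e-03 -3.0e-04 -1.0e+00] F [ 0.3  1.2 -3. ] w 0.674 q [-0.18  0.61  0.63  1.67 -0.42  0.99  0.33]
clock: 22.02
position: [0.5902, -0.2254, 0.0084]
ee_rot: [0.793, 0.609, 0.001, 0.001]
ft_force: [-0.1, 0.0, -3.0]
grip_width: 0.676
t 22.02 p [ 0.5902 -0.2254  0.0084] jaw -14.95 z [ 1.7e-03 -4.0e-04 -1.0e+00] F [-0.1  0.  -3. ] w 0.676 q [-0.18  0.61  0.63  1.68 -0.42  0.99  0.33]
```

```bash
python3 -m jog '[[[0,0,-0.003],[0,0.0015,0],40],[[0,0,0],[0,0,0],40],[[0,0,-0.0015],[0,0,0],40],[[0,0,0],[0,0,0],40]]'; python3 st.py;  python3 -m jog '[[[0,0,-0.001],[0,0,0],40],[[0,0,-0.001],[0,0,0],40],[[0,0,0],[0,0,0],40]]'; python3 st.py;
```

```text
clock: 22.52
position: [0.5904, -0.2255, 0.0038]
ee_rot: [0.793, 0.609, 0.0, 0.0]
ft_force: [-0.4, -0.4, -2.7]
grip_width: 0.674
t 22.52 p [ 0.5904 -0.2255  0.0038] jaw -14.95 z [ 5.e-04 -5.e-04 -1.e+00] F [-0.4 -0.4 -2.7] w 0.674 q [-0.18  0.62  0.63  1.68 -0.42  0.98  0.34]
clock: 22.9
position: [0.5905, -0.2255, 0.0018]
ee_rot: [0.793, 0.609, 0.0, 0.0]
ft_force: [0.1, -0.1, -3.0]
grip_width: 0.67
t 22.9 p [ 0.5905 -0.2255  0.0018] jaw -14.95 z [ 7.e-04 -5.e-04 -1.e+00] F [ 0.1 -0.1 -3. ] w 0.67 q [-0.18  0.62  0.62  1.68 -0.42  0.98  0.34]
```

Almost at the expected contact height, and it still carries the weight. I'll keep creeping down.

```bash
python3 -m jog '[[[0,0,-0.001],[0,0,0],40],[[0,0,0],[0,0,0],40]]'; python3 st.py;  python3 -m jog '[[[0,0,-0.001],[0,0,0],40],[[0,0,0],[0,0,0],40]]'; python3 st.py; python3 -m jog '[[[0,0,-0.001],[0,0,0],40],[[0,0,0],[0,0,0],40]]'; python3 st.py
```

```text
clock: 23.15
position: [0.5906, -0.2256, 0.0019]
ee_rot: [0.793, 0.609, 0.0, 0.0]
ft_force: [0.3, 0.2, -3.0]
grip_width: 0.668
t 23.15 p [ 0.5906 -0.2256  0.0019] jaw -14.96 z [ 1.2e-03 -1.0e-04 -1.0e+00] F [ 0.3  0.2 -3. ] w 0.668 q [-0.18  0.62  0.62  1.68 -0.42  0.98  0.34]
clock: 23.4
position: [0.5908, -0.2256, 0.0017]
ee_rot: [0.793, 0.609, 0.001, 0.0]
ft_force: [0.4, -0.2, -3.5]
grip_width: 0.673
t 23.4 p [ 0.5908 -0.2256  0.0017] jaw -14.96 z [ 1.4e-03  4.0e-04 -1.0e+00] F [ 0.4 -0.2 -3.5] w 0.673 q [-0.18  0.62  0.62  1.68 -0.42  0.98  0.34]
clock: 23.65
position: [0.5909, -0.2256, 0.0017]
ee_rot: [0.793, 0.609, 0.001, 0.0]
ft_force: [0.4, 0.5, -3.8]
grip_width: 0.671
t 23.65 p [ 0.5909 -0.2256  0.0017] jaw -14.96 z [ 1.7e-03  9.0e-04 -1.0e+00] F [ 0.4  0.5 -3.8] w 0.671 q [-0.18  0.62  0.62  1.68 -0.43  0.98  0.34]
```

```bash
python3 -m jog '[[[0,0,-0.0015],[0,0.0015,0],40]]'; python3 st.py; python3 -m jog '[[[0,0,-0.0015],[0,0,0],40]]'; python3 st.py;  python3 - <<'E'
from h import *
p,d,K,V=grab("scene","s14.npz")
c=cv2.resize(p[190:300,130:260],None,fx=5.5,fy=5.5,interpolation=cv2.INTER_CUBIC); cv2.imwrite("pics/s14.png",c[:,:,::-1])
E
```

```text
clock: 23.78
position: [0.5909, -0.2256, 0.0016]
ee_rot: [0.793, 0.609, 0.001, -0.001]
ft_force: [-12.5, 6.3, 27.2]
grip_width: 0.676
t 23.77 p [ 0.5909 -0.2256  0.0016] jaw -14.96 z [ 2.0e-04  1.7e-03 -1.0e+00] F [-12.5   6.3  27.2] w 0.676 q [-0.17  0.63  0.62  1.67 -0.43  0.98  0.34]
clock: 23.9
position: [0.5909, -0.2256, 0.0016]
ee_rot: [0.793, 0.609, 0.001, -0.001]
ft_force: [-10.5, 6.7, 20.7]
grip_width: 0.674
t 23.9 p [ 0.5909 -0.2256  0.0016] jaw -14.97 z [ 3.0e-04  2.7e-03 -1.0e+00] F [-10.5   6.7  20.7] w 0.674 q [-0.17  0.63  0.62  1.67 -0.43  0.98  0.34]
```

View pics/s14.png

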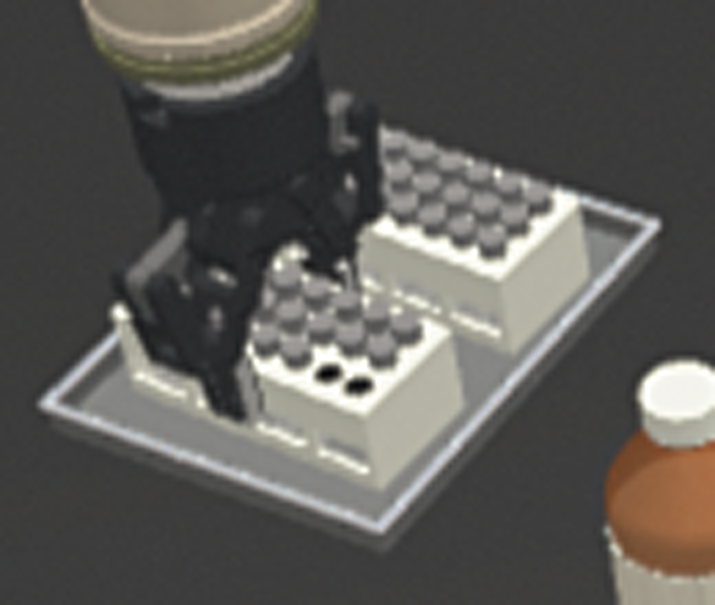

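The rack stands flat on the tray floor (firm reaction force, z as predicted). I'll relax, open partly and lift straight off.

```bash
python3 -m jog '[[[0,0,0],[-0.002,0,0],40],[[0,0,0],[0,0,0],40]]'; python3 st.py; python3 -m jog '[[[0,0,0],[0,0,0],82],[[0,0,0],[0,0,0],82],[[0,0,0],[0,0,0],82]]'; python3 st.py
```

```text
clock: 24.2
position: [0.5911, -0.2257, 0.0017]
ee_rot: [0.793, 0.609, 0.001, 0.0]
ft_force: [-2.0, 1.0, 0.0]
grip_width: 0.671
t 24.2 p [ 0.5911 -0.2257  0.0017] jaw -14.97 z [ 9.e-04  6.e-04 -1.e+00] F [-2.  1.  0.] w 0.671 q [-0.18  0.63  0.62  1.67 -0.43  0.98  0.34]
clock: 24.58
position: [0.5915, -0.2259, 0.0014]
ee_rot: [0.793, 0.609, 0.001, 0.0]
ft_force: [0.2, 0.1, 0.2]
grip_width: 0.821
t 24.57 p [ 0.5915 -0.2259  0.0014] jaw -14.97 z [ 1.5e-03 -1.0e-04 -1.0e+00] F [0.2 0.1 0.2] w 0.821 q [-0.18  0.63  0.62  1.67 -0.43  0.98  0.34]
```

```bash
python3 -m jog '[[[0,0,0.008],[0,0,0],82],[[0,0,0.015],[0,0,0],82],[[0,0,0.03],[0,0,0],82],[[0,0,0.05],[0,0,0],82],[[0,0,0.05],[0,0,0],82]]'; python3 -m jog '[[[-0.04,0.02,0.05],[0,0,0],82],[[-0.06,0.01,0],[0,0,0],82],[[-0.06,0.01,0],[0,0,0],82],[[-0.06,0.01,0],[0,0,0],82],[[0,0,0],[0,0,0],82]]'; python3 st.py; python3 - <<'E'
from rk import *
p,d,K,V=grab("top","t4.npz")
c=cv2.resize(p[180:310,340:510],None,fx=4.5,fy=4.5,interpolation=cv2.INTER_CUBIC); cv2.imwrite("pics/t4.png",c[:,:,::-1])
p,d,K,V=grab("scene","s15.npz")
c=cv2.resize(p[180:320,125:325],None,fx=4,fy=4,interpolation=cv2.INTER_CUBIC); cv2.imwrite("pics/s15.png",c[:,:,::-1])
E
```

```text
clock: 25.2
position: [0.5893, -0.2255, 0.159]
ee_rot: [0.793, 0.609, -0.001, -0.001]
ft_force: [1.0, -0.5, -0.3]
grip_width: 0.82
clock: 25.82
position: [0.3755, -0.1796, 0.2139]
ee_rot: [0.794, 0.608, 0.006, 0.003]
ft_force: [1.1, 1.0, -0.3]
grip_width: 0.817
t 25.82 p [ 0.3755 -0.1796  0.2139] jaw -15.15 z [ 0.0134  0.0037 -0.9999] F [ 1.1  1.  -0.3] w 0.817 q [-0.48 -0.26  0.72  2.02  0.17  1.31 -0.08]
```

View pics/t4.png

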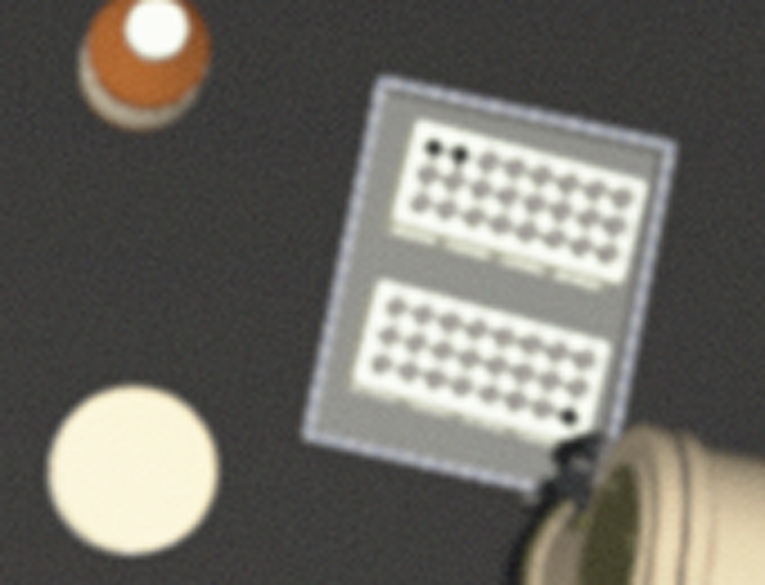

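View pics/s15.png

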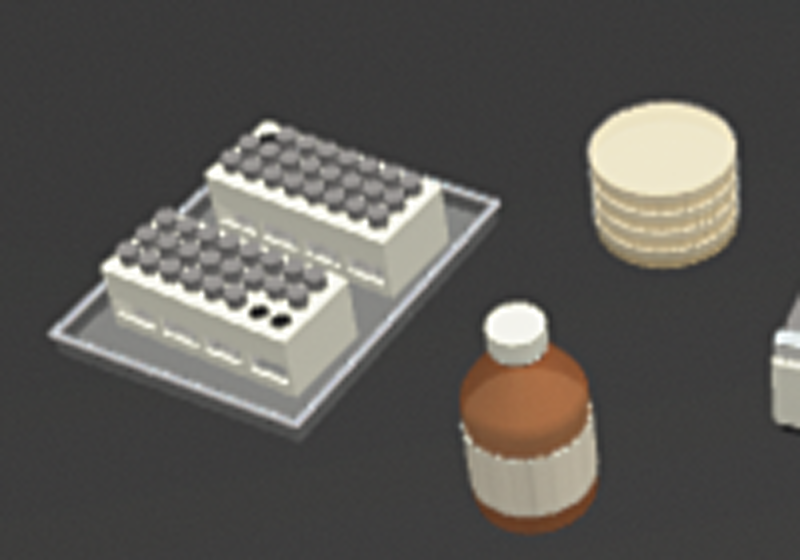

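```bash
python3 -m jog '[[[-0.02,0.03,0],[0,0,0],82],[[0,0.05,0],[0,0,0],82],[[0,0,0],[0,0,0],82],[[0,0,0],[0,0,0],82]]'; python3 - <<'E'
from rk import *
p,d,K,V=grab("top","t5.npz")
rk(p,K,V,(415,203,490,244),.047); print("r2"); rk(p,K,V,(405,240,490,290),.047)
E
```

```text
clock: 26.42
position: [0.3611, -0.0993, 0.2139]
ee_rot: [0.795, 0.607, 0.001, 0.004]
ft_force: [-0.3, -0.3, 1.3]
grip_width: 0.814
(array([ 588.4, -224.3]), 133.9, 64.5, np.float32(74.96))
  165.31 571.1 -288.3 64
  74.92 618.4 -235.3 133
  165.18 611.4 -161.6 64
  74.86 561.1 -218.4 133
r2
(array([ 498.4, -202. ]), 133.9, 61.7, np.float32(74.98))
  165.2 481.1 -266.2 61
  74.86 527.8 -210.0 133
  165.03 515.6 -137.6 61
  74.89 469.7 -194.5 133
```

The stored rack is at (588, -224) mm, against a target of (588.6, -224.7). Both racks measure 75.0°, and rack2 has not moved.

```bash
python3 -c "
from workcell import manip
print(manip.hand_in())"
```

```text
the job is handed in; nothing more can be done
None
```

The rack was logged in on the reader, then set down in the tray's free half, and the job was handed in at about 26.5 s. No check was failing when I handed in.

- **Reader:** I gripped the rack, turned it square and pressed it against both guides, then released it. I confirmed the fit with a light push of about 6 N on each open side, and it did not move. It measured 87.1° against the reader's 87.0°, within about 1 mm of the predicted corner position, and stood untouched for about 2 s or more before I picked it up again.
- **Tray:** I lowered it in small steps until the floor pushed back firmly, then opened the gripper and lifted straight off. The final image shows it upright and flat, within about 0.5 mm of the target. It lies at the same 75.0° as the other rack, about 3° off the tray's own walls.
- **Bystanders:** The other rack did not move (0.1 mm or less). The bottle and dishes look undisturbed in the last pictures; I did not measure them.
- **One disagreement:** The fingertips stood about 30 mm higher than the reported TCP height implied. My first closing, at the reported height, therefore shut above the rack on nothing and disturbed nothing. I corrected for this from the images and forces.

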